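# Sort the polish tins and shut the shoe-care box

### The arm

A 7-joint arm with a two-finger parallel gripper is mounted at the origin on the work surface. World frame = base frame: x ahead of the robot, y to its left, z up, the work surface at z = 0. Lengths are in m, angles in rad, forces in N, time in s.
With the tool pointing down it reaches from about 0.4 to 0.85 m from the base axis. Payload 10.4 kg.
Tool frame: the origin (TCP) lies on the centre line of the jaws, within the pads' length; the fingertips stand 8 mm ahead of it and the grasp point (between the pads) lies 11 mm behind it; z points along the fingers, y is the direction in which the jaws open and shut (so a half turn about z gives the same grasp; the last joint's range is limited). The gripper opens to 85 mm and grips with 20 to 120 N. Pads are 22 mm wide; open, the fingers measure 114 mm over their backs; the gripper's body (76 mm by 85 mm) begins 54 mm behind the grasp point. The pads swing forward as they close: fully open they stand 13 mm farther back than shut.
Start: joints at [1.254, 0.332, -0.065, 1.46, 0.022, 1.35, -0.088], TCP at [0.181, -0.598, 0.239] pointing down, gripper open.
Joint ranges: [-2.6, 2.6], [-0.5, 2.12], [-1.47, 1.34], [0.16, 2.42], [-1.27, 4.41], [0.06, 2.06], [-2.6, 2.6]. Speed limits (rad/s): [2.22, 2.22, 2.79, 2.79, 3.14, 3.14, 3.14].

### API

Orientations are given as a unit quaternion [x, y, z, w].
In Python, from workcell import manip gives the robot as it stands.
- The arm moves only by the tool arm_command, never from a script. Its argument "targets" is text: rows parted by semicolons, each of 6 numbers parted by spaces: the shift along the tool's x, y, z in mm, then the turn, a rotation vector about the tool's x, y, z in rad. A call has 1 to 5 rows; each row shifts and turns the commanded pose from where the row before left it, along the tool's axes as they then stand; what a row does not reach is not made up. A row lasts 1/8 s, in which the tool goes at most 62.5 mm and 10.7 degrees, less where a joint would pass 70% of its speed; a pose out of reach is approached as far as the arm can. A call is refused whole if a number of a shift passes 62.5 or a number of a turn 0.188, either way. A call with a gripper value outside its range is refused whole. "grip" is the finger opening in mm, from 0 to 85.4, set as the call begins (left out, the last holds). The fingers move at their own pace and stop on an object; "squeeze" is the grip in N (left out, the last holds). Time passes only in rows, so rows that do not move let the fingers close. It gives the time, the measured TCP pose, the force and the opening at its end, in the units of the state.
- manip.get_obs(): the state, without advancing time (a new reading comes with each control period).
- manip.camera(name): name is "scene" or "top"; returns a dict with "frame" (420x560x3 uint8, red, green, blue), "vertical_fov" (degrees; the focal length in pixels is half the picture's height over the tangent of half this angle, whatever the lens; pixels are square), "cx", "cy" (the principal point, pixels), "rvec" (rotation vector, rad) and "tvec" (3), from world to camera coordinates, as OpenCV has them. Camera axes: x right, y down, z forward; pixel columns grow to the right and rows downward; lengths in m; the calibration is good to about 2 mm. A picture is of the moment at which its call begins. There is no depth.
- manip.hand_in(): hands the job in, once; it reports no verdict.
Trained networks look in a picture, given as the dict that the camera call returned (one of the last four; its "shot" number tells which), for a name from the list of things; names that differ only in an ending like _2 or _b are one class to them, and where a whole thing is asked for, a point or a joint stands for the part that bears it (a point fixed in the world has none). Each returns a list of dicts, best first, with "p" (0 to 1); they miss things now and then, are a little off and sometimes report something else, mostly with a low value. They report only what shows in the picture. A call takes as long as a camera call. They do not tell look-alikes from the thing itself.
- manip.search_frame(picture, name): "xyz" ([x, y, z] in m, in the coordinates of the camera as it stood for that picture, good to about 4 mm: the middle of the surface that is visible of it).
The state is a dict: "clock": time; "joint_pos": joint angles; "joint_velocities": joint speeds; "tau": joint torques, N m; "position": TCP position; "ee_rot": TCP orientation; "ft_force": force on the tool from outside, world axes, zero at the start; "torque": the same for the moment, N m; "grip_width": opening from 0.0 (shut) to 1.0 (fully open).
Only numpy, scipy, OpenCV 4.12 (cv2) and the standard library are available. Lean on these libraries where they do the work, as an engineer would, in place of code of your own. Each camera call takes 0.05 s, during which the arm holds its last target.

### The job

Some of the shoe-polish tins on the shelf have bulged bases: all look alike from above, but a bulged one rocks when pressed down at its rim while a sound one stands steady. Stand the steady tins upright on the floor of the wooden shoe-care box and the rocking ones in the white organiser tray, then close the box's lid all the way and, with the lid down, swing its hasp down over the staple until it lies home against the box front. Leave the lamp globe, storage jar and clothes brush where they are.

Things in the scene. Friction and masses are not known exactly. Their poses are not given: they have to be found in the camera images.
- tin1: round closed metal polish tin, 64 mm in diameter, 21 mm tall, 50 to 110 g, coloured lid (the colour says nothing about its state); some of tin1 to tin6 may be absent. Origin: centre of the underside, z up. Each is either sound or bulged; all look the same from above and stand level when left alone. tin1_mid is the middle of its base, 10 mm across
- tin2: as tin1. If a tin is sound: it stands on the flat edge of its base, 64 mm across, the middle 3 mm recessed, and does not move when pressed down at its rim
- tin3: as tin1. If a tin is bulged: it stands on a flat 10 mm across in the middle of the bulged base, the base's edge 4 mm clear of the surface; pressed at the rim with 1 N or more it rocks 0.15 rad (8.5 deg), the pressed edge going down 3 to 4 mm until it touches the surface, and it comes back level when let go
- tin4: as tin1
- tin5: as tin1
- tin6: as tin1
- box: fixed wooden shoe-care box, brass corners, 170 mm (own x) by 300 mm (own y) outside, walls and floor 8 mm thick, walls 70 mm high; inner floor 154 x 284 mm at own z = 8 mm. Origin: centre of the underside, z up. Own -x is its front with a staple that sticks out 10 mm at own z = 53 mm; own +x is the hinge side
- lid (a joint): angle of the box's flat lid (170 x 300 x 10 mm, 0.3 kg, no handle) about the hinge line along the box's own y at own x = +85 mm, z = 70 mm: 0 = closed on the walls (top at own z = 80 mm), grows as it opens upward, 1.57 = upright, at most 1.75. Stiff hinge: stays where it is left, takes 1 to 5 N at the free edge to swing
- lid_hinge (a point): middle of the lid's hinge line
- lid_edge (a point): middle of the lid's free (front) edge, half-way through its thickness; 170 mm from the hinge line
- hasp (a joint): angle of the brass hasp about its hinge on the middle of the lid's front edge, parallel to the lid's hinge: 0 = closed (lid down: flat along the box front, staple through its slot), grows as it swings out and up, 1.57 = straight out in the plane of the lid. Stops at 0 and 2.6. Turns with the lid, stays where it is left, about 1 N at its tip swings it
- hasp_hinge (a point): middle of the hasp's hinge line, 3 mm in front of the lid's front edge and 2 mm above the lid's underside
- hasp_tip (a point): outer end of the hasp's finger lift. The leaf is 34 mm wide, 3 mm thick, and reaches 34 mm from its hinge; its end is turned outward by 15 mm as a finger lift, which when closed stands farther out than the staple, so the hasp can be pushed home by it
- tray: fixed white plastic organiser tray, open on top, 170 mm (own x) by 240 mm (own y) outside, 40 mm high, walls and floor 4 mm thick; its front with the sliding clear panel is own -x. Origin: centre of the underside, z up
- globe: loose white glass lamp globe, 112 mm in diameter, standing on its 82 mm collar, 118 mm tall over all; bystander. Origin: centre of the underside
- jar: loose plastic storage jar, 80 mm in diameter, 110 mm tall, orange twist top; bystander. Origin: centre of the underside
- brush: loose wooden clothes brush lying bristles down, about 156 x 50 x 38 mm, long along own x; bystander. Origin: middle of the underside
Mind the look-alikes: they are no part of the job. What is shaped like the tin4 but pink is not meant.

How it is judged:
On the way, in this order (a step that is already met when the one before it is completed fails the run):
1. every tin is sorted, steady ones upright on the floor of the open box, rocking ones in the tray ((((x of tin1 in the frame of box between -0.077 and 0.077 m and y of tin1 in the frame of box between -0.142 and 0.142 m and z of tin1 in the frame of box between -0.005 and 0.022 m and angle between tin1's own z axis and vertical below 0.15 rad and linear speed of tin1 below 0.03 m/s) and contact force between tin1_mid and box below 0.05 N) or ((x of tin1 in the frame of tray between -0.081 and 0.081 m and y of tin1 in the frame of tray between -0.116 and 0.116 m and z of tin1 in the frame of tray between -0.005 and 0.022 m and angle between tin1's own z axis and vertical below 0.35 rad and linear speed of tin1 below 0.03 m/s) and contact force between tin1_mid and tray above 0.1 N)) and (((x of tin2 in the frame of box between -0.077 and 0.077 m and y of tin2 in the frame of box between -0.142 and 0.142 m and z of tin2 in the frame of box between -0.005 and 0.022 m and angle between tin2's own z axis and vertical below 0.15 rad and linear speed of tin2 below 0.03 m/s) and contact force between tin2_mid and box below 0.05 N) or ((x of tin2 in the frame of tray between -0.081 and 0.081 m and y of tin2 in the frame of tray between -0.116 and 0.116 m and z of tin2 in the frame of tray between -0.005 and 0.022 m and angle between tin2's own z axis and vertical below 0.35 rad and linear speed of tin2 below 0.03 m/s) and contact force between tin2_mid and tray above 0.1 N)) and (((x of tin3 in the frame of box between -0.077 and 0.077 m and y of tin3 in the frame of box between -0.142 and 0.142 m and z of tin3 in the frame of box between -0.005 and 0.022 m and angle between tin3's own z axis and vertical below 0.15 rad and linear speed of tin3 below 0.03 m/s) and contact force between tin3_mid and box below 0.05 N) or ((x of tin3 in the frame of tray between -0.081 and 0.081 m and y of tin3 in the frame of tray between -0.116 and 0.116 m and z of tin3 in the frame of tray between -0.005 and 0.022 m and angle between tin3's own z axis and vertical below 0.35 rad and linear speed of tin3 below 0.03 m/s) and contact force between tin3_mid and tray above 0.1 N)) and (((x of tin4 in the frame of box between -0.077 and 0.077 m and y of tin4 in the frame of box between -0.142 and 0.142 m and z of tin4 in the frame of box between -0.005 and 0.022 m and angle between tin4's own z axis and vertical below 0.15 rad and linear speed of tin4 below 0.03 m/s) and contact force between tin4_mid and box below 0.05 N) or ((x of tin4 in the frame of tray between -0.081 and 0.081 m and y of tin4 in the frame of tray between -0.116 and 0.116 m and z of tin4 in the frame of tray between -0.005 and 0.022 m and angle between tin4's own z axis and vertical below 0.35 rad and linear speed of tin4 below 0.03 m/s) and contact force between tin4_mid and tray above 0.1 N)) and (((x of tin5 in the frame of box between -0.077 and 0.077 m and y of tin5 in the frame of box between -0.142 and 0.142 m and z of tin5 in the frame of box between -0.005 and 0.022 m and angle between tin5's own z axis and vertical below 0.15 rad and linear speed of tin5 below 0.03 m/s) and contact force between tin5_mid and box below 0.05 N) or ((x of tin5 in the frame of tray between -0.081 and 0.081 m and y of tin5 in the frame of tray between -0.116 and 0.116 m and z of tin5 in the frame of tray between -0.005 and 0.022 m and angle between tin5's own z axis and vertical below 0.35 rad and linear speed of tin5 below 0.03 m/s) and contact force between tin5_mid and tray above 0.1 N)) and (((x of tin6 in the frame of box between -0.077 and 0.077 m and y of tin6 in the frame of box between -0.142 and 0.142 m and z of tin6 in the frame of box between -0.005 and 0.022 m and angle between tin6's own z axis and vertical below 0.15 rad and linear speed of tin6 below 0.03 m/s) and contact force between tin6_mid and box below 0.05 N) or ((x of tin6 in the frame of tray between -0.081 and 0.081 m and y of tin6 in the frame of tray between -0.116 and 0.116 m and z of tin6 in the frame of tray between -0.005 and 0.022 m and angle between tin6's own z axis and vertical below 0.35 rad and linear speed of tin6 below 0.03 m/s) and contact force between tin6_mid and tray above 0.1 N)) and value of joint lid above 0.5 rad), for 0.2 s.
2. the lid is closed, the hasp not yet over the staple (value of joint lid below 0.06 rad and value of joint hasp above 0.1 rad), for 0.1 s.
3. the hasp lies home over the staple with the lid down (value of joint lid below 0.06 rad and value of joint hasp below 0.1 rad), for 0.2 s.
At the end, for the whole second after the job is handed in: Steady tins upright (within 0.15 rad) on the floor of the box, in one layer; rocking tins standing (within 0.35 rad) on the floor of the white tray; all tins at rest; lid closed (below 0.06 rad); hasp against the box front (below 0.10 rad) (all of step 3 and (((x of tin1 in the frame of box between -0.077 and 0.077 m and y of tin1 in the frame of box between -0.142 and 0.142 m and z of tin1 in the frame of box between -0.005 and 0.022 m and angle between tin1's own z axis and vertical below 0.15 rad and linear speed of tin1 below 0.03 m/s) and contact force between tin1_mid and box below 0.05 N) or ((x of tin1 in the frame of tray between -0.081 and 0.081 m and y of tin1 in the frame of tray between -0.116 and 0.116 m and z of tin1 in the frame of tray between -0.005 and 0.022 m and angle between tin1's own z axis and vertical below 0.35 rad and linear speed of tin1 below 0.03 m/s) and contact force between tin1_mid and tray above 0.1 N)) and (((x of tin2 in the frame of box between -0.077 and 0.077 m and y of tin2 in the frame of box between -0.142 and 0.142 m and z of tin2 in the frame of box between -0.005 and 0.022 m and angle between tin2's own z axis and vertical below 0.15 rad and linear speed of tin2 below 0.03 m/s) and contact force between tin2_mid and box below 0.05 N) or ((x of tin2 in the frame of tray between -0.081 and 0.081 m and y of tin2 in the frame of tray between -0.116 and 0.116 m and z of tin2 in the frame of tray between -0.005 and 0.022 m and angle between tin2's own z axis and vertical below 0.35 rad and linear speed of tin2 below 0.03 m/s) and contact force between tin2_mid and tray above 0.1 N)) and (((x of tin3 in the frame of box between -0.077 and 0.077 m and y of tin3 in the frame of box between -0.142 and 0.142 m and z of tin3 in the frame of box between -0.005 and 0.022 m and angle between tin3's own z axis and vertical below 0.15 rad and linear speed of tin3 below 0.03 m/s) and contact force between tin3_mid and box below 0.05 N) or ((x of tin3 in the frame of tray between -0.081 and 0.081 m and y of tin3 in the frame of tray between -0.116 and 0.116 m and z of tin3 in the frame of tray between -0.005 and 0.022 m and angle between tin3's own z axis and vertical below 0.35 rad and linear speed of tin3 below 0.03 m/s) and contact force between tin3_mid and tray above 0.1 N)) and (((x of tin4 in the frame of box between -0.077 and 0.077 m and y of tin4 in the frame of box between -0.142 and 0.142 m and z of tin4 in the frame of box between -0.005 and 0.022 m and angle between tin4's own z axis and vertical below 0.15 rad and linear speed of tin4 below 0.03 m/s) and contact force between tin4_mid and box below 0.05 N) or ((x of tin4 in the frame of tray between -0.081 and 0.081 m and y of tin4 in the frame of tray between -0.116 and 0.116 m and z of tin4 in the frame of tray between -0.005 and 0.022 m and angle between tin4's own z axis and vertical below 0.35 rad and linear speed of tin4 below 0.03 m/s) and contact force between tin4_mid and tray above 0.1 N)) and (((x of tin5 in the frame of box between -0.077 and 0.077 m and y of tin5 in the frame of box between -0.142 and 0.142 m and z of tin5 in the frame of box between -0.005 and 0.022 m and angle between tin5's own z axis and vertical below 0.15 rad and linear speed of tin5 below 0.03 m/s) and contact force between tin5_mid and box below 0.05 N) or ((x of tin5 in the frame of tray between -0.081 and 0.081 m and y of tin5 in the frame of tray between -0.116 and 0.116 m and z of tin5 in the frame of tray between -0.005 and 0.022 m and angle between tin5's own z axis and vertical below 0.35 rad and linear speed of tin5 below 0.03 m/s) and contact force between tin5_mid and tray above 0.1 N)) and (((x of tin6 in the frame of box between -0.077 and 0.077 m and y of tin6 in the frame of box between -0.142 and 0.142 m and z of tin6 in the frame of box between -0.005 and 0.022 m and angle between tin6's own z axis and vertical below 0.15 rad and linear speed of tin6 below 0.03 m/s) and contact force between tin6_mid and box below 0.05 N) or ((x of tin6 in the frame of tray between -0.081 and 0.081 m and y of tin6 in the frame of tray between -0.116 and 0.116 m and z of tin6 in the frame of tray between -0.005 and 0.022 m and angle between tin6's own z axis and vertical below 0.35 rad and linear speed of tin6 below 0.03 m/s) and contact force between tin6_mid and tray above 0.1 N))); the robot touches nothing.
It fails at once if the lamp globe is moved more than 30 mm or tipped over (distance of globe from where it was at the start of the episode above 0.03 m or angle between globe's own z axis and vertical above 0.5 rad).
It fails at once if the storage jar is moved more than 30 mm or tipped over (distance of jar from where it was at the start of the episode above 0.03 m or angle between jar's own z axis and vertical above 0.5 rad).
It fails at once if the clothes brush is moved more than 30 mm or tipped over (distance of brush from where it was at the start of the episode above 0.03 m or angle between brush's own z axis and vertical above 0.5 rad).
Of tin1, tin2, tin3, tin4, tin5, tin6 only 4 to 6 are there at a start; the rules pass over those that are not, and their reading is None.
At some moment in a run one of tin1, tin2, tin3, tin4, tin5, tin6 may be knocked a few centimetres aside while the robot is not near it.
It also fails if it takes over 210 s, if anything falls off the work surface, if the arm or the gripper's body presses on something with over 40 N, if the wrist force passes 120 N, or if a joint passes its speed limit or range.

## Working session

There is one attempt and no reset: what is moved stays moved. The work goes in short steps, Python scripts to look and compute and a tool call to move; the robot and the scene stay as the last step left them, time stands still between calls to the robot, and variables do not carry over. Pictures are saved under pics/ and viewed, and the job is handed in when it is done.

Besides the shell and the picture viewer there is one more tool, called after ">>>" as a command line: name --argument value ..., lists and objects as JSON in quotes. arm_command: Moves the arm, as the interface text tells. Its arguments: {"type":"object","properties":{"targets":{"type":"string"},"grip":{"type":"number"},"squeeze":{"type":"number"}},"required":["targets"]}

```bash
ls; mkdir -p pics; python3 - <<'E'
from workcell import manip
import cv2,json
o=manip.get_obs(); print(o)
for n in ("scene","top"):
    p=manip.camera(n); print({k:v for k,v in p.items() if k!='frame'})
    cv2.imwrite(f'pics/{n}0.png',p['frame'][:,:,::-1])
E
```

```text
pics
{'clock': 0.0, 'joint_pos': array([ 1.25437866,  0.3328881 , -0.06465435,  1.46094119,  0.0216068 ,
        1.34990397, -0.08853931]), 'joint_velocities': array([-1.65418776e-05, -1.28625834e-03, -4.72625727e-05,  1.65313113e-04,
       -1.23373935e-03,  7.67892775e-05,  3.14672672e-04]), 'tau': array([ 8.28514621e-04, -6.25438070e+01,  4.91318561e-02, -3.91607022e+01,
        1.61015731e-02,  9.82172030e-03, -5.38800850e-05]), 'position': array([ 0.18086648, -0.59787636,  0.23850574]), 'ee_rot': array([ 9.89232423e-01,  1.46351260e-01, -1.49368818e-04, -7.07060941e-04]), 'ft_force': array([ 0.46398304, -0.62245691, -0.95249163]), 'torque': array([-0.00123943,  0.02128826, -0.00604058]), 'grip_width': 0.9997297740207095}
{'vertical_fov': 49.96497573078254, 'cx': 282.9485860258543, 'cy': 209.00304882934043, 'rvec': array([ 1.63754647,  2.12723257, -0.68151976]), 'tvec': array([ 0.10521955, -0.40633064,  1.30471401]), 'shot': 1}
{'vertical_fov': 42.911139911187774, 'cx': 280.44517258867984, 'cy': 212.48226310058683, 'rvec': array([ 2.12660769, -2.16529428,  0.2031378 ]), 'tvec': array([0.02788632, 0.55659011, 1.07556959]), 'shot': 2}
```

View pics/scene0.png

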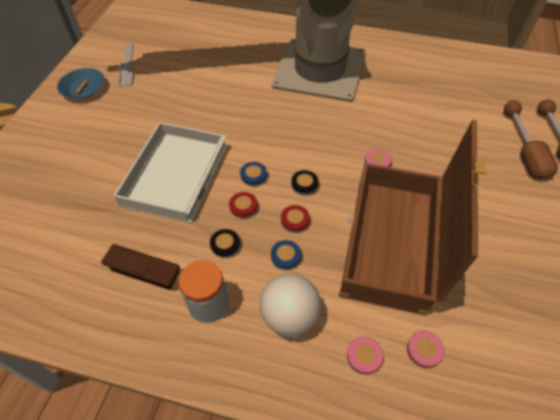

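View pics/top0.png

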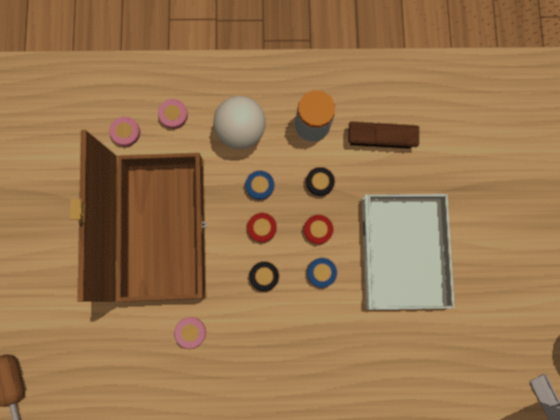

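```bash
cat > h.py <<'E'
from workcell import manip
import numpy as np, cv2
from scipy.spatial.transform import Rotation as R
def KRT(p):
    h=p['frame'].shape[0]; f=h/2/np.tan(np.radians(p['vertical_fov'])/2)
    K=np.array([[f,0,p['cx']],[0,f,p['cy']],[0,0,1.]])
    return K,R.from_rotvec(p['rvec']).as_matrix(),np.array(p['tvec'])
def ray(p,u,v,z):
    K,Rm,t=KRT(p); c=-Rm.T@t; d=Rm.T@np.linalg.inv(K)@np.array([u,v,1.]); s=(z-c[2])/d[2]; return c+s*d
def proj(p,X):
    K,Rm,t=KRT(p); q=K@(Rm@np.array(X)+t); return q[:2]/q[2]
def tri(ps,uvs):
    A=[];b=[]
    for p,(u,v) in zip(ps,uvs):
        K,Rm,t=KRT(p); c=-Rm.T@t; d=Rm.T@np.linalg.inv(K)@np.array([u,v,1.]); d/=np.linalg.norm(d)
        P=np.eye(3)-np.outer(d,d); A.append(P); b.append(P@c)
    return np.linalg.solve(sum(A),sum(b))
def world(p,xyz):
    K,Rm,t=KRT(p); return Rm.T@(np.array(xyz)-t)
def save(p,n,crop=None,s=1):
    f=p['frame'][:,:,::-1]
    if crop: x0,y0,x1,y1=crop; f=f[y0:y1,x0:x1]
    cv2.imwrite('pics/'+n,cv2.resize(f,None,fx=s,fy=s,interpolation=cv2.INTER_CUBIC))
def pose():
    o=manip.get_obs(); return np.array(o['position']),R.from_quat(o['ee_rot']),o
def delta(goal,yaw=None):
    """remaining shift in tool axes (mm)"""
    p,r,o=pose(); return np.round(r.inv().apply(np.array(goal)-p)*1000,1)
E
python3 - <<'E'
from h import *
ps=manip.camera('scene'); pt=manip.camera('top')
for n in ['tin1','tin2','tin3','tin4','tin5','tin6','box','lid','hasp','tray','globe','jar','brush']:
    for p,l in ((ps,'S'),(pt,'T')):
        for d in manip.search_frame(p,n)[:10]:
            if d['p']>.2:
                w=world(p,d['xyz']); print(n,l,round(d['p'],2),w.round(3),proj(p,w).round(0))
E
```

```text
tin1 S 0.96 [ 0.447 -0.064  0.018] [252. 175.]
tin1 S 0.96 [0.756 0.355 0.021] [424. 349.]
tin1 S 0.79 [ 0.536 -0.058  0.02 ] [243. 205.]
tin1 S 0.71 [0.44  0.058 0.022] [304. 183.]
tin1 S 0.68 [0.632 0.06  0.021] [284. 254.]
tin1 S 0.65 [0.317 0.21  0.017] [378. 158.]
tin1 S 0.61 [0.797 0.255 0.016] [366. 357.]
tin1 S 0.6 [0.541 0.055 0.018] [292. 219.]
tin1 T 0.96 [ 0.628 -0.069  0.022] [320. 182.]
tin1 T 0.94 [0.314 0.209 0.018] [190. 332.]
tin1 T 0.92 [ 0.525 -0.063  0.025] [318. 228.]
tin1 T 0.92 [0.787 0.248 0.02 ] [174. 113.]
tin1 T 0.9 [ 0.43  -0.063  0.023] [320. 273.]
tin1 T 0.85 [0.428 0.052 0.019] [265. 275.]
tin1 T 0.82 [0.743 0.357 0.024] [123. 132.]
tin1 T 0.76 [0.531 0.058 0.02 ] [261. 227.]
tin1 T 0.68 [0.621 0.062 0.023] [259. 185.]
tin2 S 0.96 [ 0.447 -0.064  0.018] [252. 175.]
tin2 S 0.96 [0.756 0.355 0.021] [424. 349.]
tin2 S 0.79 [ 0.536 -0.058  0.02 ] [243. 205.]
tin2 S 0.71 [0.44  0.058 0.022] [304. 183.]
tin2 S 0.68 [0.632 0.06  0.021] [284. 254.]
tin2 S 0.65 [0.317 0.21  0.017] [378. 158.]
tin2 S 0.61 [0.797 0.255 0.016] [366. 357.]
tin2 S 0.6 [0.541 0.055 0
[... 3705 characters left out ...]
5 0.182] [ 97. 220.]
lid T 0.36 [0.621 0.061 0.025] [260. 185.]
hasp S 0.63 [0.54  0.364 0.271] [480. 170.]
hasp S 0.26 [ 0.639 -0.069  0.016] [223. 244.]
hasp T 0.63 [0.429 0.052 0.02 ] [265. 275.]
hasp T 0.52 [0.527 0.36  0.276] [ 76. 211.]
tray S 0.89 [ 0.481 -0.256  0.   ] [172. 175.]
tray S 0.61 [0.631 0.062 0.025] [285. 253.]
tray T 0.56 [ 0.474 -0.257  0.006] [408. 251.]
globe S 0.72 [0.771 0.106 0.098] [288. 306.]
globe T 0.68 [0.74  0.103 0.101] [238. 121.]
jar S 0.8 [ 0.783 -0.048  0.105] [202. 289.]
jar S 0.54 [0.537 0.361 0.272] [479. 168.]
jar T 0.67 [ 0.751 -0.056  0.113] [316. 113.]
brush S 0.92 [ 0.746 -0.205  0.036] [139. 269.]
brush T 0.57 [ 0.727 -0.215  0.037] [386. 134.]
```

```bash
cat >> h.py <<'E'
def tins(p,z=0.021):
    """colour rings (red, blue, black, pink) -> fitted ellipse centre, on plane z"""
    f=p['frame']; hsv=cv2.cvtColor(f,cv2.COLOR_RGB2HSV); H,S,V=[hsv[:,:,i].astype(int) for i in range(3)]
    m={'red':((H<6)|(H>172))&(S>190)&(V>70),'blue':(H>100)&(H<125)&(S>120)&(V>40),'black':(V<42),'pink':((H>160)&(S>80)&(S<190)&(V>140))}
    out=[]
    for n,mm in m.items():
        mm=mm.astype(np.uint8)
        cs,_=cv2.findContours(mm,cv2.RETR_EXTERNAL,cv2.CHAIN_APPROX_NONE)
        for c in cs:
            if len(c)<40: continue
            c=cv2.convexHull(c)
            a=cv2.contourArea(c)
            if not 250<a<2500: continue
            (x,y),(A,B),ang=cv2.fitEllipse(c)
            if min(A,B)/max(A,B)<.6: continue
            out.append((n,(x,y),(A,B),ray(p,x,y,z)))
    return out
E
python3 - <<'E'
from h import *
ps=manip.camera('scene'); pt=manip.camera('top')
s=tins(ps);t=tins(pt)
for l,q in (('S',s),('T',t)):
    for a in q: print(l,a[0],np.round(a[1],1),np.round(a[2],1),a[3].round(4))
for a in s:
  for b in t:
    if a[0]==b[0] and np.linalg.norm(a[3]-b[3])<.03: print(a[0],tri([ps,pt],[a[1],b[1]]).round(4))
E
```

```text
S red [294.8 217.5] [23.2 26.7] [0.5388 0.0607 0.021 ]
S red [242.9 203.9] [22.  26.3] [ 0.5327 -0.0594  0.021 ]
S blue [285.6 254. ] [25.5 27.7] [0.6314 0.0642 0.021 ]
S blue [253.1 172.9] [19.3 24. ] [ 0.4414 -0.0636  0.021 ]
S black [224.7 242.6] [25.2 27.9] [ 0.6375 -0.0654  0.021 ]
S black [304.6 181.9] [20.9 24.9] [0.4368 0.0585 0.021 ]
S black [330.4  -3.4] [34.2 41.8] [-0.3494 -0.0394  0.021 ]
S pink [364.6 354.9] [33.  35.6] [0.7951 0.2529 0.021 ]
S pink [425.5 348.5] [31.4 36.6] [0.7557 0.357  0.021 ]
S pink [378.2 157.9] [17.7 25.2] [0.3204 0.2114 0.021 ]
T red [317.9 229.1] [27.6 28. ] [ 0.5238 -0.0622  0.021 ]
T red [261.4 227.2] [27.7 28. ] [0.5299 0.0584 0.021 ]
T blue [321.4 272.4] [27.4 27.5] [ 0.4316 -0.0667  0.021 ]
T blue [259.2 184.8] [26.4 26.6] [0.6225 0.0619 0.021 ]
T black [263.5 276.3] [27.  27.8] [0.4258 0.0554 0.021 ]
T black [319.5 181.7] [25.8 26.9] [ 0.6275 -0.0689  0.021 ]
T pink [189.6 332.6] [29.  30.9] [0.3133 0.2094 0.021 ]
T pink [123.9 130.4] [26.1 28.2] [0.7485 0.3561 0.021 ]
T pink [172.1 112.8] [26.  27.6] [0.7877 0.2516 0.021 ]
red [0.5314 0.0588 0.0098]
red [ 0.5252 -0.063   0.0098]
blue [0.625  0.0623 0.0093]
blue [ 0.4321 -0.0675  0.0091]
black [ 0.6304 -0.0698  0.0078]
black [0.4263 0.056  0.0077]
pink [0.7915 0.2537 0.0106]
pink [0.7518 0.3589 0.0112]
pink [0.3128 0.2112 0.0127]
```

```bash
cat >> h.py <<'E'
import sys
def plan(goal,yawdeg=None,step=60,tilt=True):
    """rows from the present pose to goal (straight), tool down with yaw"""
    p,r,o=pose(); goal=np.array(goal,float)
    x=r.apply([1,0,0]); y0=np.degrees(np.arctan2(x[1],x[0]))
    if yawdeg is None: yawdeg=y0
    G=R.from_euler('z',yawdeg,degrees=True)*R.from_euler('x',180,degrees=True)
    rv=(r.inv()*G).as_rotvec()
    n=int(max(np.ceil(np.linalg.norm(goal-p)*1000/step),np.ceil(np.linalg.norm(rv)/.18),1))
    rows=[];cur=p.copy();cr=r
    print('from',p.round(4),'yaw',round(y0,1),'F',np.round(o['ft_force'],1),'gw',round(o['grip_width'],3),'t',round(o['clock'],2),'n',n)
    for i in range(n):
        nxt=p+(goal-p)*(i+1)/n
        s=np.round(cr.inv().apply(nxt-cur)*1000,1); t=np.round(rv/n,3)
        rows.append(' '.join('%g'%v for v in np.r_[s,t])); cur=cur+cr.apply(s/1000); cr=cr*R.from_rotvec(t)
    for i in range(0,n,5): print('; '.join(rows[i:i+5]))
E
python3 -c "
from h import *
plan([.478,-.063,.2],90)"
```

```text
from [ 0.181  -0.5982  0.2393] yaw 16.8 F [ 0.2 -0.4  0.5] gw 1.001 t 1.6 n 11
39.9 -38.8 3.6 0 0 -0.116; 44.2 -33.8 3.5 0 0 -0.116; 47.8 -28.6 3.6 0 0 -0.116; 50.7 -22.8 3.6 0 0 -0.116; 53.1 -16.8 3.6 0 0 -0.116
54.6 -10.5 3.5 0 0 -0.116; 55.5 -4.1 3.6 0 0 -0.116; 55.6 2.3 3.6 0 0 -0.116; 55 8.7 3.5 0 0 -0.116; 53.5 15 3.6 0 0 -0.116
51.5 21.2 3.6 0 0 -0.116
```

>>> arm_command --targets "40 -39 4 0 0 -0.116; 44 -34 4 0 0 -0.116; 48 -29 4 0 0 -0.116; 51 -23 4 0 0 -0.116; 53 -17 4 0 0 -0.116" --grip 0 --squeeze 30

```text
clock: 2.22
position: [0.3164, -0.3521, 0.2195]
ee_rot: [0.905, 0.425, -0.0, 0.0]
ft_force: [0.7, -0.1, 0.3]
grip_width: 0.003
```

>>> arm_command --targets "55 -10 4 0 0 -0.116; 55 -4 4 0 0 -0.116; 56 2 4 0 0 -0.116; 55 9 4 0 0 -0.116; 53 15 3 0 0 -0.116"

```text
clock: 2.85
position: [0.4518, -0.1095, 0.2005]
ee_rot: [0.746, 0.666, 0.0, 0.001]
ft_force: [0.5, -1.0, 0.2]
grip_width: 0.001
```

>>> arm_command --targets "52 21 4 0 0 -0.116; 0 0 0 0 0 0; 0 0 0 0 0 0"

```text
clock: 3.22
position: [0.4779, -0.0623, 0.1962]
ee_rot: [0.708, 0.707, -0.0, -0.0]
ft_force: [0.2, 0.4, -0.1]
grip_width: 0.005
```

```bash
python3 -c "
from h import *
plan([.478,-.020,.06],90)"
```

```text
from [ 0.4779 -0.0623  0.1962] yaw 89.9 F [ 0.2  0.4 -0.1] gw 0.005 t 3.23 n 3
14.1 0 45.4 -0 0 -0; 14.1 0 45.4 -0 0 -0; 14.1 0.1 45.4 -0 0 -0
```

>>> arm_command --targets "20 0 45 0 0 0; 20 0 50 0 0 0; 20 0 50 0 0 0; 0 0 0 0 0 0; 0 0 0 0 0 0"

```text
clock: 3.85
position: [0.479, -0.0034, 0.0527]
ee_rot: [0.708, 0.706, 0.0, 0.001]
ft_force: [0.0, 0.8, 1.2]
grip_width: -0.001
```

```bash
python3 - <<'E'
from h import *
p0,r,o=pose(); print(p0.round(4),o['ft_force'].round(2))
tip=p0+[0,0,-.008]
for n in('scene','top'):
    p=manip.camera(n); uv=proj(p,tip); uv2=proj(p,p0+[0,0,.1]);print(n,uv,uv2)
    f=p['frame'].copy(); cv2.drawMarker(f,tuple(int(round(a)) for a in uv),(0,255,0),cv2.MARKER_CROSS,5,1); p['frame']=f
    u,v=[int(a) for a in uv]; save(p,n+'1.png',(u-70,v-60,u+70,v+60),4)
E
```

```text
[ 0.479  -0.0034  0.0527] [0.04 0.75 1.21]
scene [273.51840691 183.93920327] [272.50685951 150.58841131]
top [291.38394138 249.43397696] [293.8205949  243.89482295]
```

View pics/scene1.png

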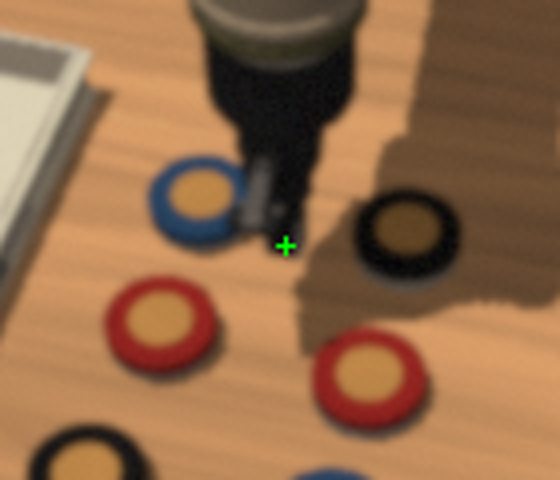

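View pics/top1.png

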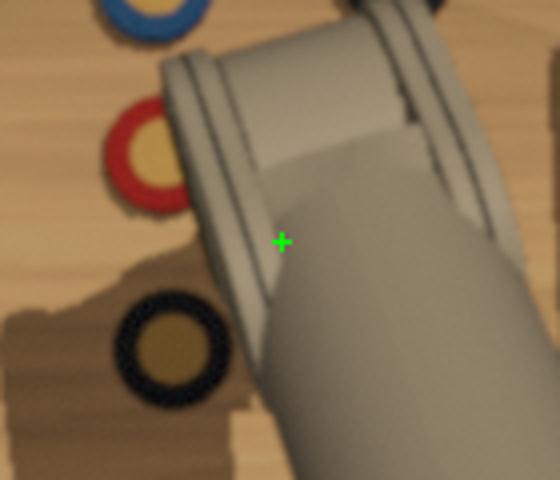

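>>> arm_command --targets "-12 25 5 0 0 0; -13 25 10 0 0 0; 0 0 3 0 0 0; 0 0 0 0 0 0"

```text
clock: 4.45
position: [0.5281, -0.0272, 0.034]
ee_rot: [0.708, 0.707, 0.0, 0.0]
ft_force: [-0.8, -0.4, -1.3]
grip_width: -0.001
```

>>> arm_command --targets "0 0 2 0 0 0; 0 0 2 0 0 0; 0 0 0 0 0 0"

```text
clock: 4.82
position: [0.5279, -0.0268, 0.0293]
ee_rot: [0.707, 0.707, -0.0, 0.0]
ft_force: [-0.4, -0.3, -0.1]
grip_width: -0.004
```

```bash
python3 - <<'E'
from h import *
p0,r,o=pose(); print(p0.round(4),o['ft_force'].round(2))
tip=p0+[0,0,-.008]
p=manip.camera('scene'); uv=proj(p,tip)
u,v=[int(a) for a in uv]; print(u,v);save(p,'scene2.png',(u-50,v-40,u+50,v+40),7)
E
```

```text
[ 0.5279 -0.0268  0.0293] [-0.44 -0.33 -0.14]
257 205
```

View pics/scene2.png

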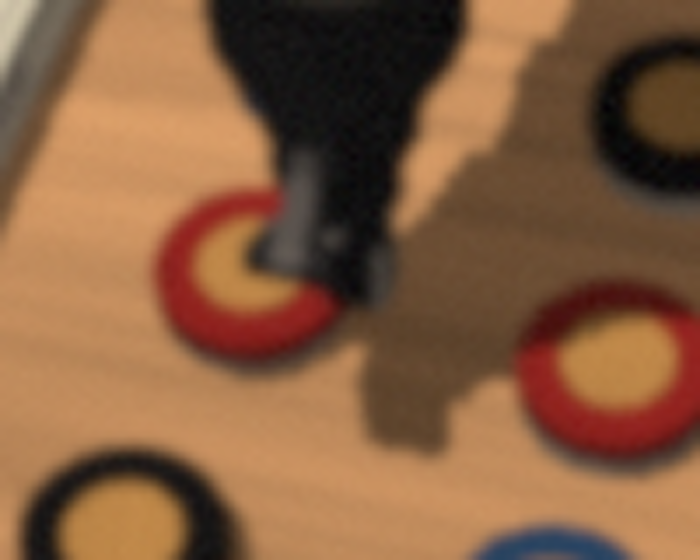

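>>> arm_command --targets "0 0 1 0 0 0; 0 0 0 0 0 0"

```text
clock: 5.12
position: [0.5281, -0.0269, 0.0282]
ee_rot: [0.707, 0.707, 0.0, -0.0]
ft_force: [0.2, 0.5, 1.0]
grip_width: 0.001
```

>>> arm_command --targets "0 0 1 0 0 0; 0 0 0 0 0 0"

```text
clock: 5.38
position: [0.5281, -0.0269, 0.0272]
ee_rot: [0.707, 0.707, -0.0, -0.0]
ft_force: [-0.1, 0.5, -0.0]
grip_width: -0.004
```

>>> arm_command --targets "0 0 1 0 0 0; 0 0 0 0 0 0"

```text
clock: 5.62
position: [0.528, -0.027, 0.0262]
ee_rot: [0.707, 0.707, -0.0, -0.0]
ft_force: [0.1, -0.3, 0.5]
grip_width: 0.0
```

>>> arm_command --targets "0 0 1 0 0 0; 0 0 0 0 0 0"

```text
clock: 5.88
position: [0.5284, -0.0269, 0.0255]
ee_rot: [0.707, 0.707, 0.0, 0.0]
ft_force: [-0.8, 0.2, 2.6]
grip_width: -0.001
```

>>> arm_command --targets "0 0 1 0 0 0; 0 0 0 0 0 0"

```text
clock: 6.12
position: [0.5287, -0.0268, 0.0252]
ee_rot: [0.707, 0.707, 0.0, 0.0]
ft_force: [-2.0, 0.1, 11.8]
grip_width: 0.0
```

```bash
python3 - <<'E'
from h import *
p0,r,o=pose(); print(p0.round(4),o['ft_force'].round(2))
tip=p0+[0,0,-.008]
p=manip.camera('scene'); uv=proj(p,tip)
u,v=[int(a) for a in uv]; print(u,v);save(p,'scene3.png',(u-50,v-40,u+50,v+40),7)
E
```

```text
[ 0.5287 -0.0268  0.0252] [-1.95  0.09 11.8 ]
257 206
```

View pics/scene3.png

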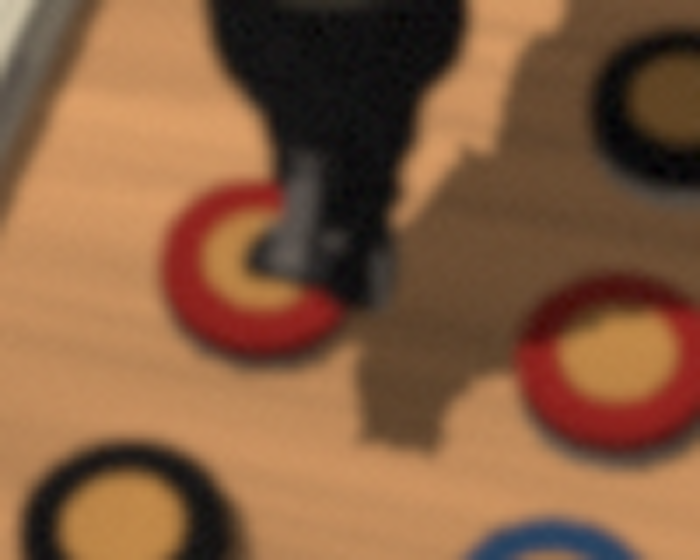

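>>> arm_command --targets "0 0 -15 0 0 0; 25 0 0 0 0 0; 28 3 0 0 0 0; 0 0 6 0 0 0; 0 0 0 0 0 0"

```text
clock: 6.8
position: [0.5308, 0.0253, 0.033]
ee_rot: [0.708, 0.707, -0.001, -0.0]
ft_force: [-0.0, -1.0, -0.7]
grip_width: 0.002
```

>>> arm_command --targets "0 0 2 0 0 0; 0 0 2 0 0 0; 0 0 0 0 0 0"

```text
clock: 7.18
position: [0.5312, 0.0256, 0.0293]
ee_rot: [0.708, 0.707, -0.0, 0.0]
ft_force: [1.5, 0.6, -0.2]
grip_width: 0.005
```

>>> arm_command --targets "0 0 1 0 0 0; 0 0 0 0 0 0"

```text
clock: 7.42
position: [0.5313, 0.0257, 0.0291]
ee_rot: [0.708, 0.707, -0.0, 0.0]
ft_force: [-4.6, -1.5, 11.3]
grip_width: 0.002
```

>>> arm_command --targets "0 0 1 0 0 0; 0 0 0 0 0 0"

```text
clock: 7.68
position: [0.5315, 0.0257, 0.0289]
ee_rot: [0.708, 0.707, -0.0, 0.001]
ft_force: [-8.6, -3.2, 23.6]
grip_width: -0.004
```

>>> arm_command --targets "0 0 -15 0 0 0; 2 48 0 0 0 0; 2 48 0 0 0 0; 0 0 9 0 0 0; 0 0 0 0 0 0"

```text
clock: 8.3
position: [0.626, 0.0301, 0.0324]
ee_rot: [0.707, 0.707, -0.001, -0.001]
ft_force: [-0.1, -0.4, -0.6]
grip_width: 0.005
```

>>> arm_command --targets "0 0 3 0 0 0; 0 0 2 0 0 0; 0 0 0 0 0 0"

```text
clock: 8.68
position: [0.6268, 0.0298, 0.0292]
ee_rot: [0.707, 0.707, -0.0, 0.0]
ft_force: [-4.0, -0.8, 6.7]
grip_width: 0.002
```

>>> arm_command --targets "0 0 1 0 0 0; 0 0 0 0 0 0"

```text
clock: 8.93
position: [0.6269, 0.0297, 0.0291]
ee_rot: [0.707, 0.707, -0.0, 0.0]
ft_force: [-6.9, -1.7, 15.4]
grip_width: -0.0
```

>>> arm_command --targets "0 0 -16 0 0 0; -31 0 0 0 0 0; -36 3 0 0 0 0; 0 0 9 0 0 0; 0 0 0 0 0 0"

```text
clock: 9.55
position: [0.6296, -0.0365, 0.0342]
ee_rot: [0.707, 0.707, -0.0, -0.0]
ft_force: [-0.7, 1.5, 1.1]
grip_width: -0.002
```

>>> arm_command --targets "0 0 3 0 0 0; 0 0 2 0 0 0; 0 0 0 0 0 0"

```text
clock: 9.93
position: [0.6301, -0.0365, 0.0292]
ee_rot: [0.707, 0.707, -0.0, -0.0]
ft_force: [-0.4, 0.5, 0.7]
grip_width: 0.0
```

>>> arm_command --targets "0 0 1.5 0 0 0; 0 0 0 0 0 0"

```text
clock: 10.18
position: [0.6301, -0.037, 0.0278]
ee_rot: [0.707, 0.707, -0.0, 0.0]
ft_force: [-0.2, -0.1, 0.2]
grip_width: -0.001
```

>>> arm_command --targets "0 0 1 0 0 0; 0 0 0 0 0 0"

```text
clock: 10.42
position: [0.6301, -0.0371, 0.0268]
ee_rot: [0.707, 0.707, -0.0, 0.0]
ft_force: [-0.7, -0.4, 0.7]
grip_width: 0.0
```

>>> arm_command --targets "0 0 1 0 0 0; 0 0 0 0 0 0"

```text
clock: 10.68
position: [0.6303, -0.037, 0.0261]
ee_rot: [0.707, 0.707, 0.0, 0.0]
ft_force: [-0.3, 1.2, 3.4]
grip_width: -0.001
```

>>> arm_command --targets "0 0 1 0 0 0; 0 0 0 0 0 0"

```text
clock: 10.92
position: [0.6306, -0.0369, 0.0258]
ee_rot: [0.707, 0.707, 0.0, 0.0]
ft_force: [-3.0, -0.0, 10.2]
grip_width: 0.002
```

>>> arm_command --targets "0 0 -18 0 0 0; 2 -60 0 0 0 0; 2 -60 0 0 0 0; 0 -60 0 0 0 0; 0 -13 9 0 0 0"

```text
clock: 11.55
position: [0.4342, -0.0337, 0.0342]
ee_rot: [0.708, 0.707, -0.001, 0.001]
ft_force: [1.1, -0.0, 0.3]
grip_width: -0.003
```

>>> arm_command --targets "0 0 0 0 0 0; 0 0 3 0 0 0; 0 0 2.5 0 0 0; 0 0 0 0 0 0"

```text
clock: 12.05
position: [0.4376, -0.0325, 0.0281]
ee_rot: [0.707, 0.707, 0.0, -0.0]
ft_force: [0.4, 0.3, 0.5]
grip_width: 0.002
```

>>> arm_command --targets "0 0 1 0 0 0; 0 0 0 0 0 0"

```text
clock: 12.3
position: [0.4372, -0.0328, 0.0272]
ee_rot: [0.707, 0.707, 0.0, -0.0]
ft_force: [-0.7, 0.6, -0.2]
grip_width: 0.002
```

>>> arm_command --targets "0 0 1 0 0 0; 0 0 0 0 0 0"

```text
clock: 12.55
position: [0.4371, -0.0329, 0.0263]
ee_rot: [0.707, 0.707, -0.0, 0.0]
ft_force: [-0.7, 0.1, 0.4]
grip_width: -0.001
```

>>> arm_command --targets "0 0 1 0 0 0; 0 0 0 0 0 0"

```text
clock: 12.8
position: [0.4375, -0.0328, 0.0256]
ee_rot: [0.707, 0.707, 0.0, 0.0]
ft_force: [-1.6, 0.4, 4.1]
grip_width: -0.002
```

>>> arm_command --targets "0 0 0.7 0 0 0; 0 0 0 0 0 0"

```text
clock: 13.05
position: [0.4378, -0.0328, 0.0253]
ee_rot: [0.707, 0.707, 0.0, 0.001]
ft_force: [-3.5, 0.9, 10.9]
grip_width: 0.002
```

>>> arm_command --targets "0 0 -18 0 0 0; 28 -3 0 0 0 0; 29 -3 0 0 0 0; 0 0 9 0 0 0; 0 0 0 0 0 0"

```text
clock: 13.68
position: [0.4308, 0.0236, 0.0334]
ee_rot: [0.707, 0.707, -0.0, -0.0]
ft_force: [-0.1, -1.1, -0.7]
grip_width: 0.001
```

>>> arm_command --targets "0 0 3 0 0 0; 0 0 3 0 0 0; 0 0 0 0 0 0"

```text
clock: 14.05
position: [0.4316, 0.0233, 0.0288]
ee_rot: [0.708, 0.706, -0.001, 0.001]
ft_force: [-9.6, -3.0, 26.7]
grip_width: -0.001
```

>>> arm_command --targets "0 0 1 0 0 0; 0 0 0 0 0 0"

```text
clock: 14.3
position: [0.4318, 0.0231, 0.0286]
ee_rot: [0.708, 0.706, -0.001, 0.001]
ft_force: [-14.9, -3.2, 42.8]
grip_width: -0.001
```

>>> arm_command --targets "0 0 -33 0 0 0; 34 0 0 0 0 0; 0 0 0 0 0 0; 0 0 20 0 0 0; 0 0 0 0 0 0" --grip 80

```text
clock: 14.92
position: [0.4301, 0.0573, 0.0385]
ee_rot: [0.708, 0.707, -0.001, -0.001]
ft_force: [0.4, 0.4, 0.7]
grip_width: 0.931
```

```bash
python3 - <<'E'
from h import *
plan([.431,.057,.007],90)
p=manip.camera('scene'); p0,_,_=pose(); u,v=[int(a) for a in proj(p,p0)]
save(p,'scene4.png',(u-50,v-40,u+50,v+40),7)
E
```

```text
from [0.4301 0.0573 0.0385] yaw 89.9 F [0.4 0.4 0.7] gw 0.931 t 14.93 n 1
-0.3 1 31.5 -0.003 0 -0.002
```

View pics/scene4.png

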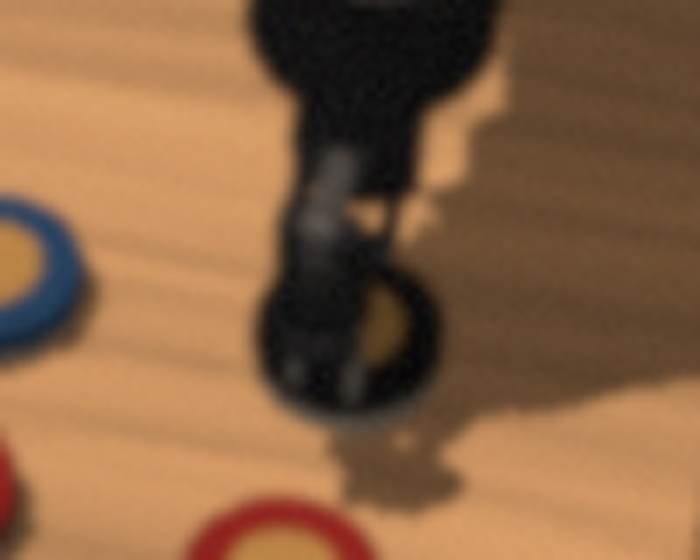

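>>> arm_command --targets "0 1 15 0 0 0; 0 0 12 0 0 0; 0 0 4 0 0 0; 0 0 0 0 0 0"

```text
clock: 15.48
position: [0.4319, 0.0583, 0.0083]
ee_rot: [0.707, 0.707, -0.0, -0.0]
ft_force: [-0.6, 0.7, -0.4]
grip_width: 0.934
```

>>> arm_command --targets "0 0 0 0 0 0; 0 0 0 0 0 0; 0 0 0 0 0 0" --grip 55 --squeeze 30

```text
clock: 15.85
position: [0.4324, 0.0583, 0.009]
ee_rot: [0.707, 0.707, 0.0, 0.0]
ft_force: [-1.8, -0.3, 6.5]
grip_width: 0.732
```

>>> arm_command --targets "0 0 -40 0 0 0; 0 0 -40 0 0 0; 0 0 -40 0 0 0; 0 0 0 0 0 0; 0 0 0 0 0 0"

```text
clock: 16.48
position: [0.4319, 0.0578, 0.128]
ee_rot: [0.708, 0.707, -0.0, 0.0]
ft_force: [0.6, 0.0, -1.4]
grip_width: 0.736
```

```bash
python3 - <<'E'
from h import *
p0,r,o=pose(); print(p0.round(4),o['ft_force'].round(2),o['grip_width'])
p=manip.camera('scene'); u,v=[int(a) for a in proj(p,p0)]
save(p,'scene5.png',(u-50,v-40,u+50,v+40),7)
for a in tins(p): print(a[0],np.round(a[1],1),a[3].round(4))
E
```

```text
[0.4319 0.0578 0.128 ] [ 0.57  0.05 -1.44] 0.7360590944669727
red [294.9 217.5] [0.5386 0.0608 0.021 ]
red [242.9 203.8] [ 0.5324 -0.0594  0.021 ]
blue [285.6 254. ] [0.6314 0.0642 0.021 ]
blue [253.1 173. ] [ 0.4414 -0.0635  0.021 ]
black [224.7 242.6] [ 0.6375 -0.0655  0.021 ]
pink [364.6 355.1] [0.7954 0.253  0.021 ]
pink [425.4 348.6] [0.7558 0.3568 0.021 ]
```

View pics/scene5.png

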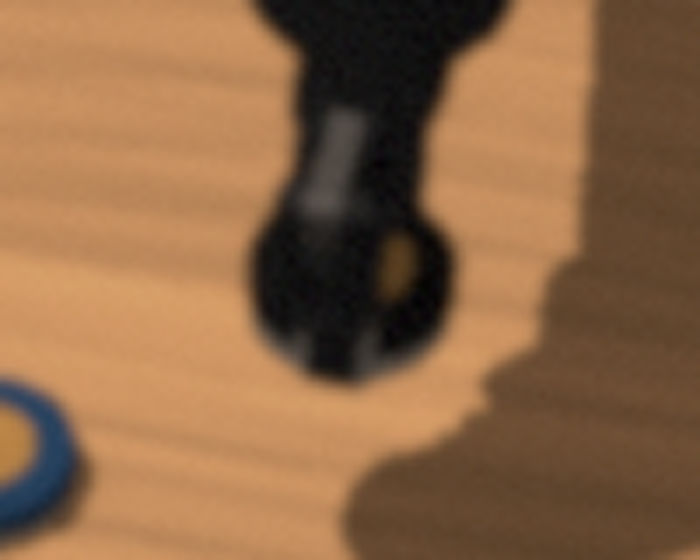

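```bash
python3 - <<'E'
import cv2
for n,c in (('top0',(70,110,230,310)),('scene0',(330,110,490,310))):
    f=cv2.imread(f'pics/{n}.png')[c[1]:c[3],c[0]:c[2]]
    cv2.imwrite(f'pics/box_{n}.png',cv2.resize(f,None,fx=3,fy=3,interpolation=cv2.INTER_CUBIC))
E
```

```text
(no output)
```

View pics/box_top0.png

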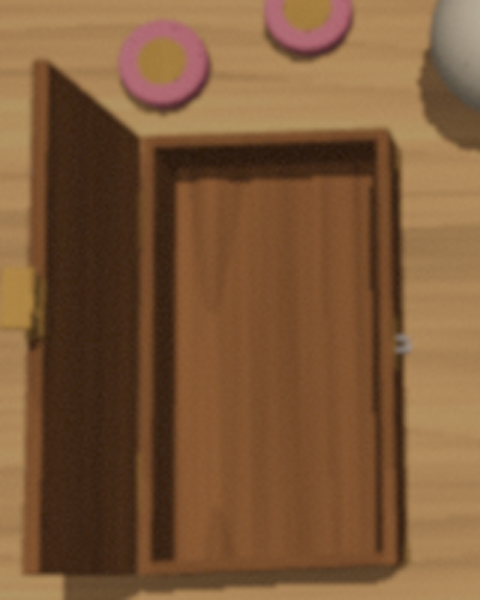

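View pics/box_scene0.png

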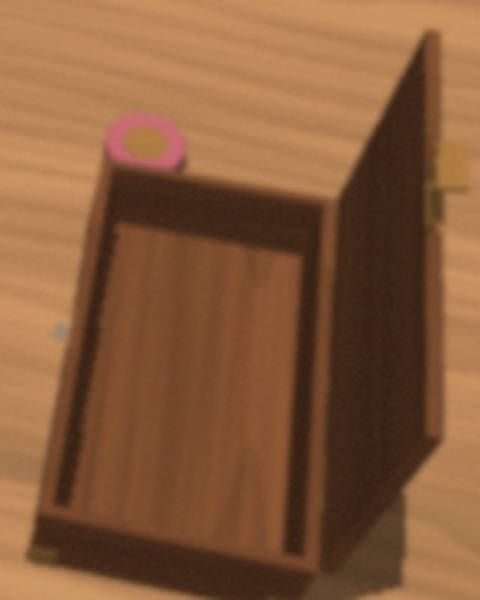

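```bash
python3 - <<'E'
from h import *
ps=manip.camera('scene'); pt=manip.camera('top')
T=[(199.3,153.7),(202,296.7),(117.7,156.3),(116.7,300.7)]
S=[(344,281),(365.7,166),(435.3,300),(440,177.3)]
for n,a,b in zip(['front-far','front-near','hinge-far','hinge-near'],S,T):
    print(n,'S',ray(ps,*a,.07).round(4),'T',ray(pt,*b,.07).round(4),'tri',tri([ps,pt],[a,b]).round(4))
# lid edge, hasp : top corners of lid
for n,a,b in (('lid near corner',(330+432/3,110+32/3),(70+30/3,110+572/3)),('lid far',(330+436/3,110+440/3),(70+40/3,110+62/3)),('hasp mid tipedge',(330+468/3,110+168/3),(70+3/3,110+298/3)),('hasp base',(330+437/3,110+180/3),(70+36/3,110+300/3)),('staple',(330+62/3,110+332/3),(70+404/3,110+344/3))):
    print(n,tri([ps,pt],[a,b]).round(4))
E
```

```text
front-far S [0.6864 0.1903 0.07  ] T [0.6799 0.1851 0.07  ] tri [0.6822 0.1884 0.0611]
front-near S [0.3975 0.1861 0.07  ] T [0.3853 0.1783 0.07  ] tri [0.3851 0.1832 0.0554]
hinge-far S [0.6816 0.3562 0.07  ] T [0.6766 0.3538 0.07  ] tri [0.6784 0.3567 0.0635]
hinge-near S [0.3885 0.3469 0.07  ] T [0.3808 0.347  0.07  ] tri [0.3809 0.349  0.0617]
lid near corner [0.3809 0.3635 0.2331]
lid far [0.6793 0.3711 0.2311]
hasp mid tipedge [0.5302 0.3714 0.2726]
hasp base [0.5311 0.3586 0.2598]
staple [0.5336 0.1777 0.0459]
```

>>> arm_command --targets "57 9 0 0 0 0; 57 9 0 0 0 0; 58 10 0 0 0 0; 0 0 0 0 0 0; 0 0 0 0 0 0"

```text
clock: 17.25
position: [0.4598, 0.2299, 0.1275]
ee_rot: [0.707, 0.707, -0.001, -0.001]
ft_force: [-0.5, -1.2, -1.0]
grip_width: 0.732
```

```bash
python3 - <<'E'
from h import *
plan([.46,.230,.018],90)
p=manip.camera('scene'); save(p,'s6.png',(280,60,560,340),2)
p=manip.camera('top'); save(p,'t6.png',(60,90,340,370),2)
E
```

```text
from [0.4598 0.2299 0.1275] yaw 90.0 F [-0.5 -1.2 -1. ] gw 0.732 t 17.25 n 2
0.1 0.2 54.8 -0.001 0 -0; 0.1 0.2 54.7 -0.001 0 -0
```

View pics/s6.png

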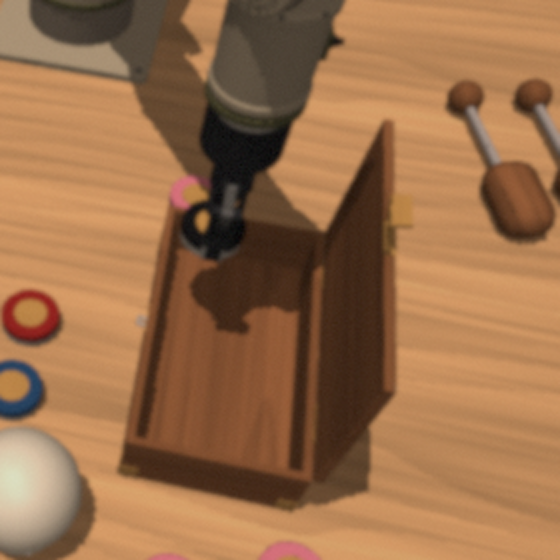

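View pics/t6.png

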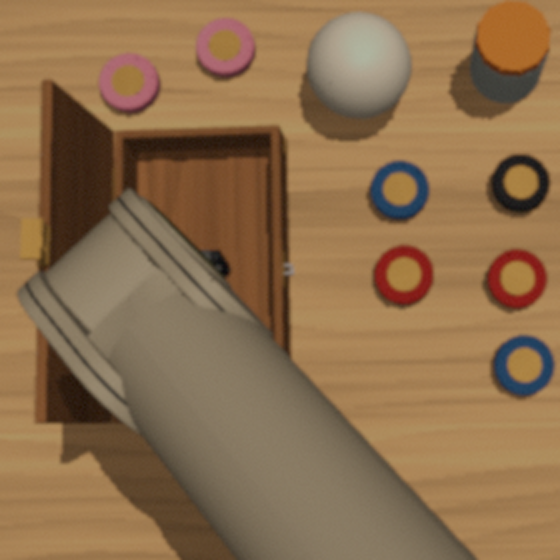

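>>> arm_command --targets "0 0 50 0 0 0; 0 0 40 0 0 0; 0 0 17 0 0 0; 0 0 2 0 0 0; 0 0 0 0 0 0"

```text
clock: 17.98
position: [0.4613, 0.2303, 0.0209]
ee_rot: [0.708, 0.707, 0.001, 0.0]
ft_force: [0.6, -0.6, -0.6]
grip_width: 0.736
```

```bash
python3 - <<'E'
from h import *
plan([.46,.230,.018],90)
p=manip.camera('scene'); save(p,'s7.png',(280,60,560,340),2)
E
```

```text
from [0.4613 0.2303 0.0209] yaw 89.9 F [ 0.6 -0.6 -0.6] gw 0.736 t 17.98 n 1
-0.3 -1.3 2.9 0.002 -0 -0.002
```

View pics/s7.png

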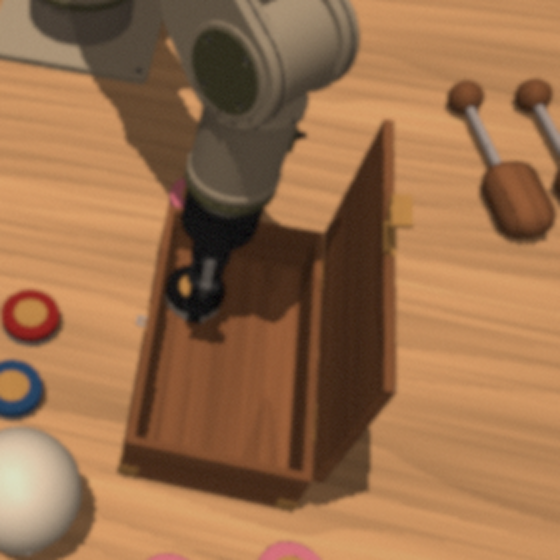

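>>> arm_command --targets "0 -1 2 0 0 0; 0 0 1 0 0 0; 0 0 0 0 0 0"

```text
clock: 18.4
position: [0.4596, 0.2302, 0.0171]
ee_rot: [0.707, 0.707, 0.0, 0.0]
ft_force: [-1.2, -1.9, 5.1]
grip_width: 0.737
```

>>> arm_command --targets "0 0 0 0 0 0; 0 0 0 0 0 0; 0 0 -20 0 0 0; 0 0 -30 0 0 0; 0 0 0 0 0 0" --grip 75

```text
clock: 19.02
position: [0.4604, 0.231, 0.0688]
ee_rot: [0.707, 0.707, 0.002, 0.001]
ft_force: [-0.5, 0.4, 0.2]
grip_width: 0.878
```

>>> arm_command --targets "0 55 0 0 0 0; 0 0 0 0 0 0; 0 0 25 0 0 0; 0 0 21 0 0 0; 0 0 0 0 0 0" --grip 0

```text
clock: 19.65
position: [0.5128, 0.2296, 0.0188]
ee_rot: [0.707, 0.707, -0.002, -0.001]
ft_force: [0.8, 0.0, 0.1]
grip_width: -0.001
```

>>> arm_command --targets "0 -12 0 0 0 0; 0 -11 0 0 0 0; 0 -11 0 0 0 0; 0 0 0 0 0 0"

```text
clock: 20.15
position: [0.4796, 0.2301, 0.0209]
ee_rot: [0.707, 0.707, -0.0, 0.0]
ft_force: [-0.7, 0.7, 0.1]
grip_width: 0.0
```

```bash
python3 - <<'E'
from h import *
plan([.46,.230,.018],90)
p=manip.camera('scene'); save(p,'s8.png',(280,60,560,340),2)
E
```

```text
from [0.4796 0.2301 0.0209] yaw 90.0 F [-0.7  0.7  0.1] gw 0.0 t 20.15 n 1
-0.1 -19.6 2.9 0 0.001 -0
```

View pics/s8.png

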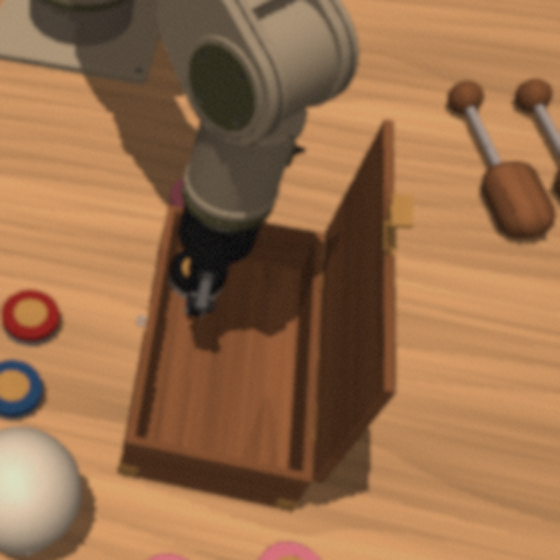

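>>> arm_command --targets "0 2 -50 0 0 0; 0 0 -50 0 0 0; -56 48 0 0 0 0; -56 48 0 0 0 0; -55 49 0 0 0 0"

```text
clock: 20.82
position: [0.6067, 0.0864, 0.121]
ee_rot: [0.708, 0.707, 0.0, 0.001]
ft_force: [0.4, 0.6, 0.8]
grip_width: -0.001
```

>>> arm_command --targets "0 0 30 0 0 0; 0 0 30 0 0 0; 0 0 25 0 0 0; 0 0 0 0 0 0" --grip 80

```text
clock: 21.32
position: [0.6041, 0.0879, 0.0339]
ee_rot: [0.708, 0.707, -0.001, -0.001]
ft_force: [-0.2, -0.1, -0.3]
grip_width: 0.847
```

```bash
python3 - <<'E'
from h import *
plan([.627,.063,.010],90)
p=manip.camera('scene')
for a in tins(p): print(a[0],np.round(a[1],1),a[3].round(4))
save(p,'s9.png',(200,160,440,340),3)
E
```

```text
from [0.6041 0.0879 0.0339] yaw 89.9 F [-0.2 -0.1 -0.3] gw 0.847 t 21.32 n 1
-24.9 23 23.8 -0.003 0 -0.001
red [243.  203.9] [ 0.5325 -0.0592  0.021 ]
blue [284.9 254.3] [0.6326 0.063  0.021 ]
blue [253.1 172.9] [ 0.4413 -0.0637  0.021 ]
black [224.7 242.6] [ 0.6375 -0.0655  0.021 ]
black [378.5 195.6] [0.433  0.2277 0.021 ]
pink [364.7 355.1] [0.7954 0.253  0.021 ]
pink [425.4 348.7] [0.7561 0.3568 0.021 ]
pink [378.1 157.9] [0.3206 0.2113 0.021 ]
```

View pics/s9.png

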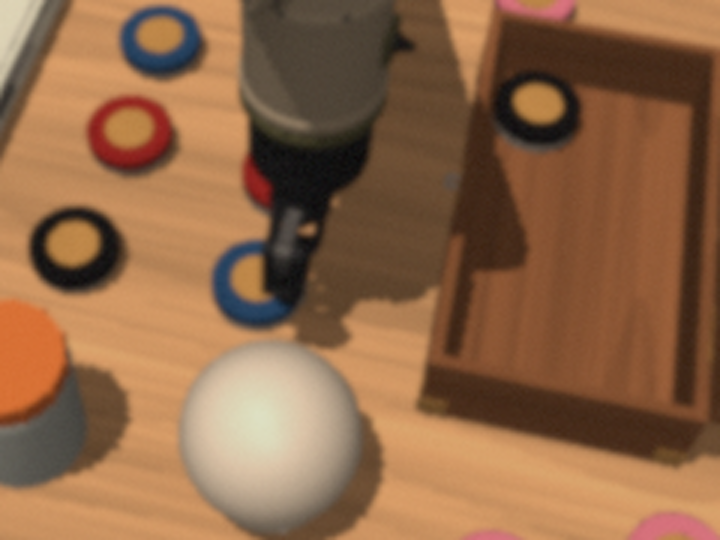

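>>> arm_command --targets "-25 23 0 0 0 0; 0 0 0 0 0 0"

```text
clock: 21.62
position: [0.6305, 0.0606, 0.0371]
ee_rot: [0.709, 0.705, 0.001, 0.001]
ft_force: [-1.0, -0.3, 0.3]
grip_width: 0.937
```

>>> arm_command --targets "0 0 12 0 0 0; 0 0 11 0 0 0; 0 0 0 0 0 0"

```text
clock: 22.0
position: [0.627, 0.0638, 0.0113]
ee_rot: [0.707, 0.707, -0.001, -0.001]
ft_force: [0.8, -1.1, 0.7]
grip_width: 0.937
```

>>> arm_command --targets "0 0 0 0 0 0; 0 0 0 0 0 0; 0 0 0 0 0 0" --grip 55

```text
clock: 22.38
position: [0.6284, 0.0637, 0.0131]
ee_rot: [0.707, 0.707, 0.0, 0.0]
ft_force: [-0.8, 1.4, 3.6]
grip_width: 0.73
```

>>> arm_command --targets "0 0 -40 0 0 0; 0 0 -40 0 0 0; 0 0 -40 0 0 0; 0 0 0 0 0 0"

```text
clock: 22.88
position: [0.6298, 0.0639, 0.136]
ee_rot: [0.708, 0.707, 0.002, 0.002]
ft_force: [0.4, 0.1, -2.5]
grip_width: 0.729
```

>>> arm_command --targets "42 -4 0 0 0 0; 42 -4 0 0 0 0; 42 -4 0 0 0 0; 42 -4 0 0 0 0; 0 0 0 0 0 0"

```text
clock: 23.5
position: [0.6101, 0.236, 0.1316]
ee_rot: [0.705, 0.709, -0.0, -0.001]
ft_force: [-0.4, 0.6, -1.4]
grip_width: 0.733
```

```bash
python3 - <<'E'
from h import *
plan([.610,.233,.022],90)
p=manip.camera('scene')
save(p,'s10.png',(280,60,560,340),2)
E
```

```text
from [0.6101 0.236  0.1316] yaw 90.3 F [-0.4  0.6 -1.4] gw 0.733 t 23.5 n 2
-1.6 0.1 54.8 -0.001 -0.001 0.003; -1.5 -0 54.8 -0.001 -0.001 0.003
```

View pics/s10.png

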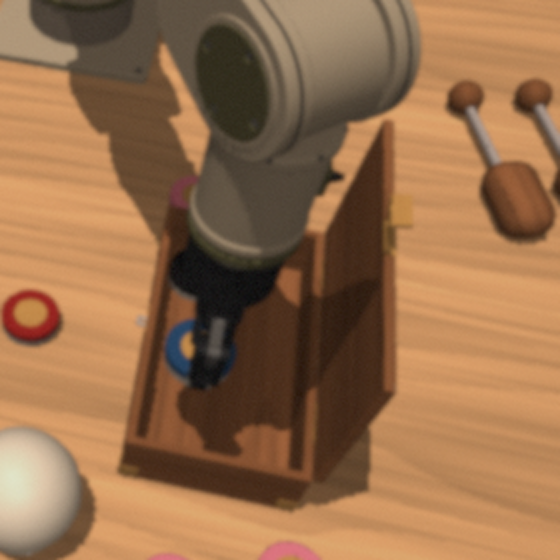

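>>> arm_command --targets "-2 0 45 0 0 0; -1 0 42 0 0 0; 0 0 20 0 0 0; 0 0 0 0 0 0; 0 0 2 0 0 0"

```text
clock: 24.18
position: [0.6133, 0.2284, 0.0251]
ee_rot: [0.708, 0.707, 0.001, 0.001]
ft_force: [0.3, -0.5, -0.4]
grip_width: 0.728
```

>>> arm_command --targets "0 0 0 0 0 0"

```text
clock: 24.3
position: [0.613, 0.2284, 0.0248]
ee_rot: [0.708, 0.707, 0.001, 0.001]
ft_force: [-0.2, 0.7, -1.3]
grip_width: 0.729
```

>>> arm_command --targets "2 0 2 0 0 0; 0 0 1 0 0 0; 0 0 0 0 0 0; 0 0 0 0 0 0"

```text
clock: 24.8
position: [0.6124, 0.2308, 0.021]
ee_rot: [0.707, 0.707, 0.0, 0.0]
ft_force: [-0.8, 0.3, 4.4]
grip_width: 0.731
```

>>> arm_command --targets "0 0 1 0 0 0; 0 0 0 0 0 0"

```text
clock: 25.05
position: [0.6124, 0.2308, 0.0208]
ee_rot: [0.707, 0.707, 0.0, 0.0]
ft_force: [-3.1, -1.1, 12.0]
grip_width: 0.731
```

>>> arm_command --targets "0 0 0 0 0 0; 0 0 0 0 0 0; 0 0 -22 0 0 0; 0 0 -30 0 0 0; 0 0 0 0 0 0" --grip 75

```text
clock: 25.68
position: [0.6142, 0.2311, 0.0747]
ee_rot: [0.708, 0.707, 0.002, 0.001]
ft_force: [-0.5, -0.0, -0.0]
grip_width: 0.879
```

>>> arm_command --targets "0 -53 0 0 0 0; 0 0 0 0 0 0; 0 0 25 0 0 0; 0 0 21 0 0 0; 0 0 0 0 0 0" --grip 0

```text
clock: 26.3
position: [0.5585, 0.2298, 0.0236]
ee_rot: [0.708, 0.707, -0.001, -0.001]
ft_force: [0.7, 0.3, 0.6]
grip_width: -0.001
```

>>> arm_command --targets "0 12 0 0 0 0; 0 11 0 0 0 0; 0 8 0 0 0 0; 0 0 0 0 0 0"

```text
clock: 26.8
position: [0.5912, 0.2305, 0.0258]
ee_rot: [0.708, 0.707, 0.0, 0.0]
ft_force: [-0.4, 0.4, -0.1]
grip_width: -0.001
```

>>> arm_command --targets "0 -2 -50 0 0 0; 0 0 -50 0 0 0; -42 -14 0 0 0 0; -43 -14 0 0 0 0; -43 -14 0 0 0 0"

```text
clock: 27.42
position: [0.5455, 0.1012, 0.1257]
ee_rot: [0.707, 0.707, -0.0, 0.0]
ft_force: [0.3, 0.2, 0.3]
grip_width: 0.003
```

>>> arm_command --targets "-43 -13 20 0 0 0; 0 0 30 0 0 0; 0 0 32 0 0 0; 0 0 0 0 0 0; 0 0 0 0 0 0" --grip 80

```text
clock: 28.05
position: [0.5337, 0.06, 0.0448]
ee_rot: [0.707, 0.707, 0.001, 0.0]
ft_force: [1.2, -0.3, 0.0]
grip_width: 0.938
```

```bash
python3 - <<'E'
from h import *
plan([.534,.0595,.010],90)
p=manip.camera('scene')
for a in tins(p): print(a[0],np.round(a[1],1),a[3].round(4))
save(p,'s11.png',(200,140,460,340),3)
E
```

```text
from [0.5337 0.06   0.0448] yaw 90.0 F [ 1.2 -0.3  0. ] gw 0.938 t 28.05 n 1
-0.5 0.3 34.8 0.001 -0 -0
red [242.9 203.7] [ 0.5322 -0.0594  0.021 ]
blue [365.4 273.8] [0.6347 0.2294 0.021 ]
blue [253.2 172.8] [ 0.4411 -0.0636  0.021 ]
black [224.7 242.7] [ 0.6377 -0.0653  0.021 ]
black [378.4 195.6] [0.4331 0.2276 0.021 ]
black [297.6 169.4] [0.4047 0.034  0.021 ]
pink [364.7 355.1] [0.7953 0.2531 0.021 ]
pink [425.4 348.7] [0.756  0.3568 0.021 ]
pink [378.2 157.6] [0.3196 0.2115 0.021 ]
```

View pics/s11.png

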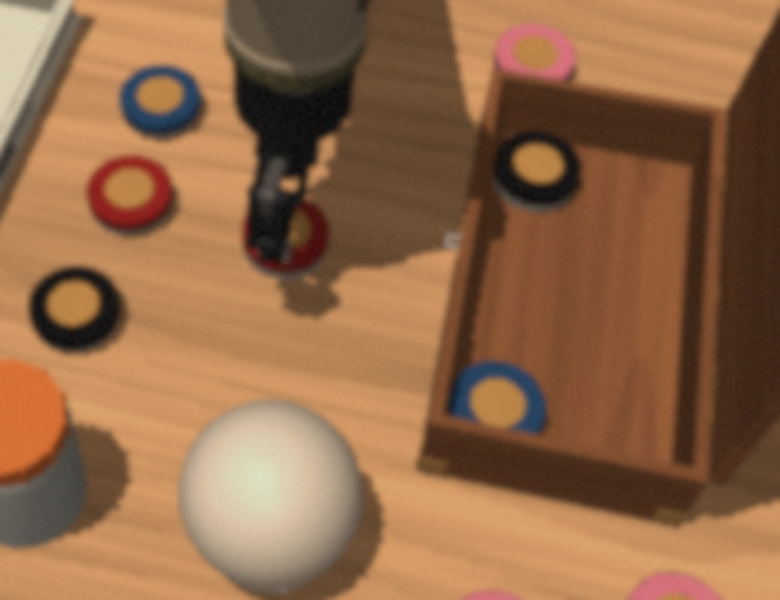

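>>> arm_command --targets "0 0 17 0 0 0; 0 0 14 0 0 0; 0 0 3 0 0 0; 0 0 0 0 0 0"

```text
clock: 28.6
position: [0.5329, 0.0596, 0.0093]
ee_rot: [0.707, 0.707, -0.0, -0.0]
ft_force: [0.2, 0.5, 0.3]
grip_width: 0.939
```

>>> arm_command --targets "0 0 0 0 0 0; 0 0 0 0 0 0; 0 0 0 0 0 0" --grip 55

```text
clock: 28.98
position: [0.5335, 0.0596, 0.0102]
ee_rot: [0.707, 0.707, 0.0, 0.0]
ft_force: [-0.8, -0.2, 5.4]
grip_width: 0.736
```

>>> arm_command --targets "0 0 -40 0 0 0; 0 0 -40 0 0 0; 0 0 -35 0 0 0; 42 0 0 0 0 0; 43 0 0 0 0 0"

```text
clock: 29.6
position: [0.5335, 0.1447, 0.125]
ee_rot: [0.708, 0.706, 0.0, 0.001]
ft_force: [0.7, -0.1, -1.4]
grip_width: 0.734
```

>>> arm_command --targets "43 0 0 0 0 0; 43 0 0 0 0 0; 0 0 0 0 0 0; 0 0 0 0 0 0"

```text
clock: 30.1
position: [0.5332, 0.2298, 0.1242]
ee_rot: [0.707, 0.707, -0.0, 0.0]
ft_force: [0.9, -0.4, -2.1]
grip_width: 0.737
```

```bash
python3 - <<'E'
from h import *
plan([.534,.232,.022],90)
p=manip.camera('scene')
save(p,'s12.png',(280,60,560,340),2)
E
```

```text
from [0.5332 0.2298 0.1242] yaw 89.9 F [ 0.9 -0.4 -2.1] gw 0.737 t 30.1 n 2
1.1 0.4 51.1 -0 0 -0.001; 1.2 0.4 51.1 -0 0 -0.001
```

View pics/s12.png

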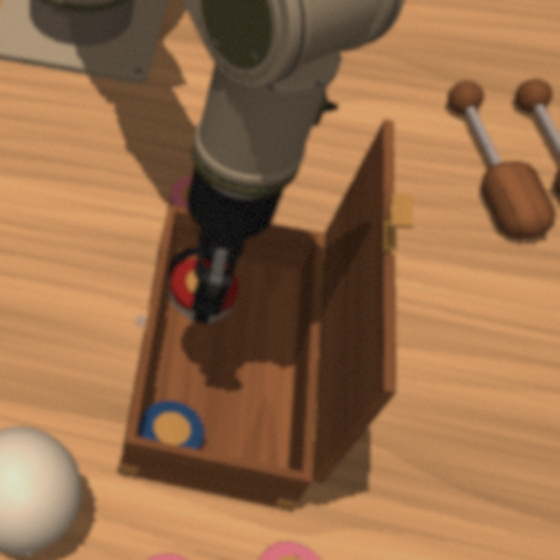

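>>> arm_command --targets "2 0 45 0 0 0; 0 0 40 0 0 0; 0 0 17 0 0 0; 0 0 2 0 0 0; 0 0 0 0 0 0"

```text
clock: 30.78
position: [0.5342, 0.2327, 0.0219]
ee_rot: [0.708, 0.707, 0.001, 0.0]
ft_force: [0.6, -0.3, 0.0]
grip_width: 0.733
```

>>> arm_command --targets "0 0 2 0 0 0; 0 0 0.5 0 0 0; 0 0 0 0 0 0"

```text
clock: 31.15
position: [0.5334, 0.2325, 0.0184]
ee_rot: [0.707, 0.707, 0.0, 0.0]
ft_force: [-0.5, 0.6, 1.0]
grip_width: 0.733
```

>>> arm_command --targets "0 0 0.5 0 0 0; 0 0 0 0 0 0"

```text
clock: 31.4
position: [0.5334, 0.2325, 0.0182]
ee_rot: [0.707, 0.707, 0.0, 0.0]
ft_force: [-2.7, -2.1, 5.9]
grip_width: 0.732
```

>>> arm_command --targets "0 0 0 0 0 0; 0 0 0 0 0 0; 0 0 -22 0 0 0; 0 0 -40 0 0 0; 0 0 -45 0 0 0" --grip 76

```text
clock: 32.02
position: [0.5331, 0.2327, 0.1269]
ee_rot: [0.707, 0.707, 0.0, -0.0]
ft_force: [0.8, 0.8, -0.8]
grip_width: 0.889
```

```bash
python3 - <<'E'
import cv2
f=cv2.imread('pics/top0.png')[180:325,350:470]; cv2.imwrite('pics/tray_t.png',cv2.resize(f,None,fx=4,fy=4,interpolation=cv2.INTER_CUBIC))
f=cv2.imread('pics/scene0.png')[110:230,105:240]; cv2.imwrite('pics/tray_s.png',cv2.resize(f,None,fx=4,fy=4,interpolation=cv2.INTER_CUBIC))
E
```

```text
(no output)
```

View pics/tray_t.png

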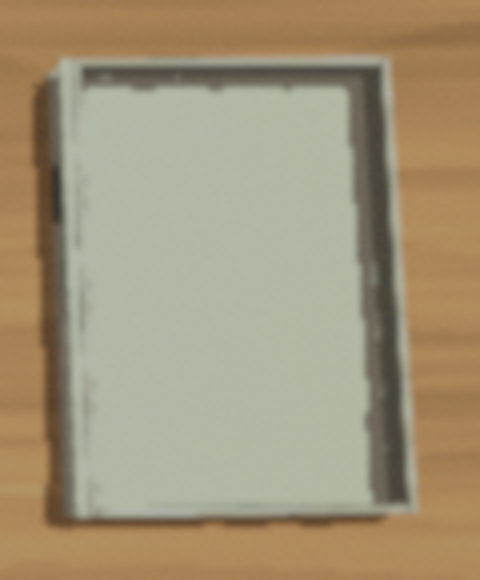

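View pics/tray_s.png

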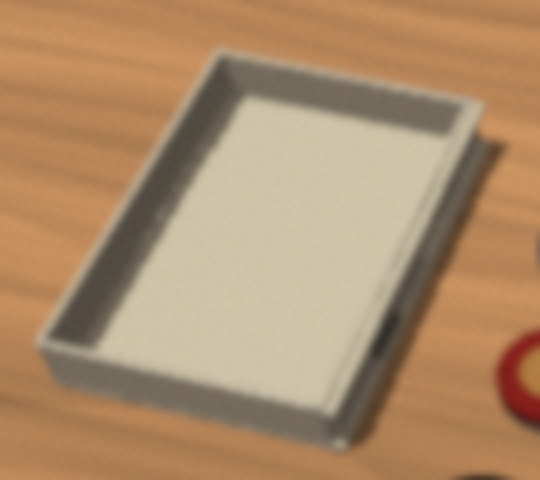

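```bash
python3 - <<'E'
from h import *
ps=manip.camera('scene'); pt=manip.camera('top')
T=[(365,195),(368,310),(447,195.5),(453.5,307)]
S=[(188,213),(225,136),(115.5,196.3),(159.5,123)]
s=[ray(ps,*a,.04) for a in S]; t=[ray(pt,*b,.04) for b in T]
for n,a,b in zip(['ff','fn','bf','bn'],s,t): print(n,a.round(3),b.round(3))
print(np.mean(s,0),np.mean(t,0))
plan([.634,-.067,.13],90,45)
save(ps,'s13.png',(280,60,560,340),2)
E
```

```text
ff [ 0.598 -0.16   0.04 ] [ 0.593 -0.163  0.04 ]
fn [ 0.362 -0.158  0.04 ] [ 0.352 -0.158  0.04 ]
bf [ 0.597 -0.33   0.04 ] [ 0.589 -0.339  0.04 ]
bn [ 0.361 -0.33   0.04 ] [ 0.354 -0.336  0.04 ]
[ 0.47965303 -0.24442779  0.04      ] [ 0.47205026 -0.24891052  0.04      ]
from [0.5355 0.2344 0.131 ] yaw 90.0 F [-0.1  0.4  0.6] gw 0.888 t 32.12 n 8
-37.7 12.3 0.1 0.001 -0 -0; -37.6 12.4 0.1 0.001 -0 -0; -37.7 12.3 0.1 0.001 -0 -0; -37.7 12.3 0 0.001 -0 -0; -37.7 12.3 0.1 0.001 -0 -0
-37.6 12.4 0 0.001 -0 -0; -37.7 12.3 0.1 0.001 -0 -0; -37.7 12.3 -0 0.001 -0 -0
```

View pics/s13.png

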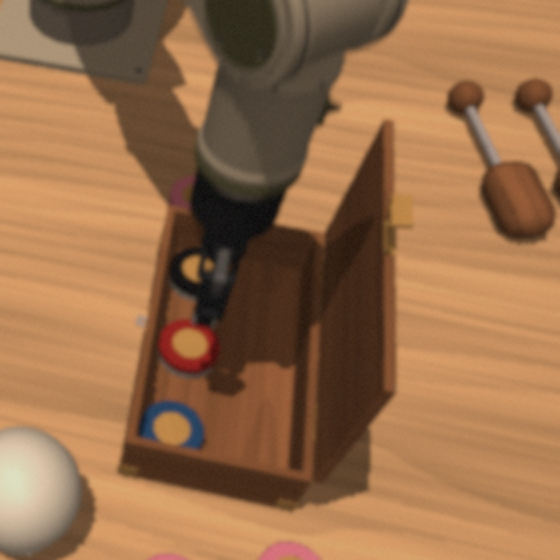

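>>> arm_command --targets "-38 12 0 0 0 0; -38 12 0 0 0 0; -38 12 0 0 0 0; -38 12 0 0 0 0; -38 12 0 0 0 0"

```text
clock: 32.75
position: [0.5935, 0.0413, 0.1256]
ee_rot: [0.707, 0.707, 0.0, 0.0]
ft_force: [0.5, 0.7, -0.3]
grip_width: 0.89
```

>>> arm_command --targets "-38 13 0 0 0 0; -38 13 0 0 0 0; -37 13 40 0 0 0; 0 0 40 0 0 0; 0 0 0 0 0 0" --grip 80

```text
clock: 33.38
position: [0.6301, -0.0706, 0.0425]
ee_rot: [0.707, 0.707, -0.001, -0.002]
ft_force: [-0.4, -0.1, 1.2]
grip_width: 0.935
```

```bash
python3 - <<'E'
from h import *
plan([.634,-.067,.011],90)
p=manip.camera('scene')
for a in tins(p): print(a[0],np.round(a[1],1),a[3].round(4))
save(p,'s14.png',(150,140,410,340),3)
E
```

```text
from [ 0.6301 -0.0706  0.0425] yaw 89.9 F [-0.4 -0.1  1.2] gw 0.935 t 33.38 n 1
3.6 4.1 31.5 -0.005 -0.001 -0.001
red [374.  232.3] [0.5328 0.232  0.021 ]
red [243.8 203.8] [ 0.5317 -0.0575  0.021 ]
blue [365.5 273.7] [0.6342 0.2296 0.021 ]
blue [253. 173.] [ 0.4416 -0.0638  0.021 ]
black [378.6 195.6] [0.433  0.2279 0.021 ]
pink [364.6 355.1] [0.7955 0.253  0.021 ]
pink [425.4 348.8] [0.7562 0.3568 0.021 ]
pink [378.2 157.6] [0.3195 0.2115 0.021 ]
```

View pics/s14.png

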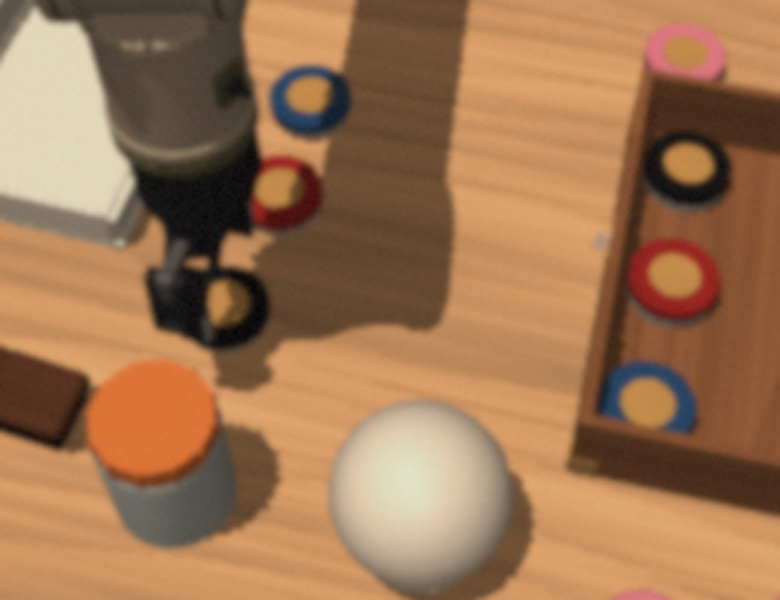

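```bash
python3 - <<'E'
from h import *
p0,r,o=pose(); print(p0.round(4))
p=manip.camera('scene')
for d in ([.04,-.011,0],[.04,.011,0],[.055,-.011,0],[.055,.011,0],[.055,-.011,.03],[.055,.011,.03]):
    print(d,((proj(p,p0+d)-[150,140])*3).round(0))
t=[.634,-.067,.021]
for d in ([0,0,0],[0,-.032,0],[0,.032,0],[.032,0,0]): print('tin',((proj(p,np.add(t,d))-[150,140])*3).round(0))
save(p,'s15.png',(190,200,270,270),8)
E
```

```text
[ 0.6316 -0.0699  0.045 ]
[0.04, -0.011, 0] [182. 326.]
[0.04, 0.011, 0] [213. 334.]
[0.055, -0.011, 0] [174. 345.]
[0.055, 0.011, 0] [205. 353.]
[0.055, -0.011, 0.03] [167. 322.]
[0.055, 0.011, 0.03] [200. 330.]
tin [224. 303.]
tin [180. 293.]
tin [267. 313.]
tin [208. 342.]
```

View pics/s15.png

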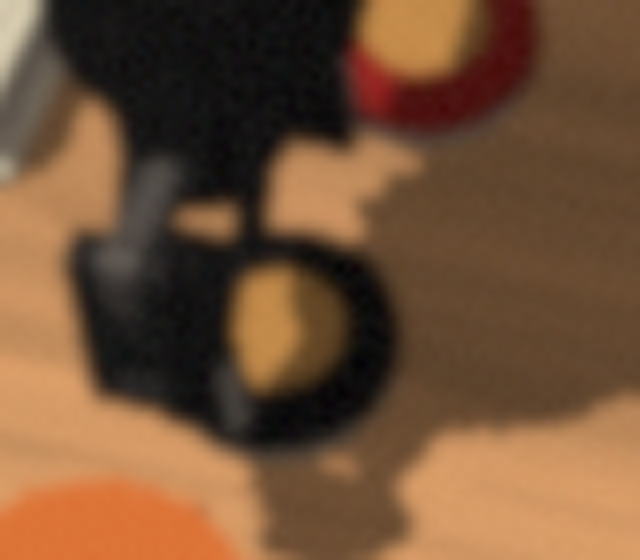

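>>> arm_command --targets "3 2 16 0 0 0; 0 0 14 0 0 0; 0 0 3 0 0 0; 0 0 0 0 0 0"

```text
clock: 33.98
position: [0.6339, -0.0676, 0.0114]
ee_rot: [0.707, 0.707, -0.0, -0.0]
ft_force: [-0.2, -0.0, 0.4]
grip_width: 0.935
```

>>> arm_command --targets "0 0 0 0 0 0; 0 0 0 0 0 0; 0 0 0 0 0 0" --grip 55

```text
clock: 34.35
position: [0.6344, -0.0676, 0.0124]
ee_rot: [0.707, 0.707, 0.0, 0.0]
ft_force: [-1.8, -0.1, 6.3]
grip_width: 0.73
```

>>> arm_command --targets "0 0 -40 0 0 0; 0 0 -40 0 0 0; 0 0 -35 0 0 0; 0 0 0 0 0 0; 0 0 0 0 0 0"

```text
clock: 34.98
position: [0.6335, -0.0678, 0.1258]
ee_rot: [0.707, 0.707, -0.0, -0.0]
ft_force: [-0.4, 0.5, -0.5]
grip_width: 0.729
```

```bash
python3 - <<'E'
from h import *
plan([.532,-.278,.13],90,42)
p=manip.camera('scene')
save(p,'s16.png',(150,140,350,340),3)
E
```

```text
from [ 0.6335 -0.0678  0.1258] yaw 89.9 F [-0.4  0.5 -0.5] gw 0.729 t 34.98 n 6
-35 -16.9 -0.7 -0 0 -0; -35.1 -16.9 -0.7 -0 0 -0; -35 -16.9 -0.6 -0 0 -0; -35.1 -16.8 -0.7 -0 0 -0; -35 -16.9 -0.7 -0 0 -0
-35.1 -16.9 -0.7 -0 0 -0
```

View pics/s16.png

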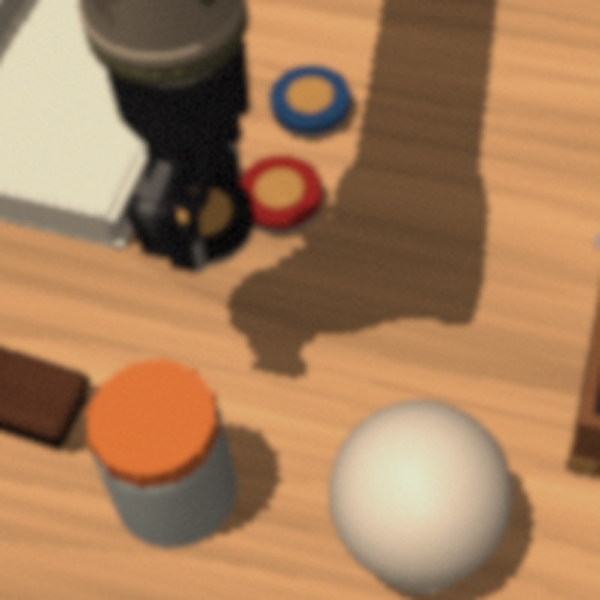

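>>> arm_command --targets "-35 -17 0 0 0 0; -35 -17 0 0 0 0; -35 -17 0 0 0 0; -35 -17 0 0 0 0; -35 -17 0 0 0 0"

```text
clock: 35.65
position: [0.5475, -0.2435, 0.1252]
ee_rot: [0.707, 0.707, -0.0, -0.001]
ft_force: [0.5, -0.6, -0.5]
grip_width: 0.734
```

>>> arm_command --targets "-35 -17 0 0 0 0; 0 0 40 0 0 0; 0 0 40 0 0 0; 0 0 20 0 0 0; 0 0 0 0 0 0"

```text
clock: 36.28
position: [0.5309, -0.2768, 0.0251]
ee_rot: [0.707, 0.707, -0.0, -0.002]
ft_force: [-0.2, 0.4, -0.7]
grip_width: 0.735
```

```bash
python3 - <<'E'
from h import *
plan([.532,-.278,.018],90,42)
p=manip.camera('scene')
save(p,'s17.png',(80,80,280,280),3)
E
```

```text
from [ 0.5309 -0.2768  0.0251] yaw 90.0 F [-0.2  0.4 -0.7] gw 0.735 t 36.27 n 1
-1.2 1.1 7.1 -0.003 -0.002 -0.001
```

View pics/s17.png

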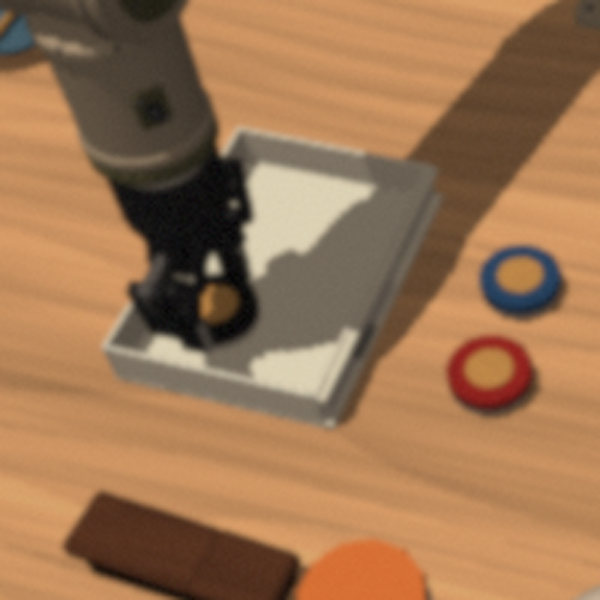

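>>> arm_command --targets "5 0 4 0 0 0; 0 0 3 0 0 0; 0 0 1 0 0 0; 0 0 0 0 0 0"

```text
clock: 36.83
position: [0.5318, -0.2727, 0.0188]
ee_rot: [0.708, 0.707, -0.0, 0.0]
ft_force: [-0.6, -1.2, -1.2]
grip_width: 0.734
```

>>> arm_command --targets "0 0 1 0 0 0; 0 0 0 0 0 0"

```text
clock: 37.08
position: [0.5317, -0.2726, 0.0176]
ee_rot: [0.708, 0.707, -0.0, 0.0]
ft_force: [-0.2, 0.3, -0.8]
grip_width: 0.734
```

>>> arm_command --targets "0 0 1 0 0 0; 0 0 0 0 0 0"

```text
clock: 37.33
position: [0.5318, -0.2725, 0.0165]
ee_rot: [0.707, 0.707, -0.0, -0.0]
ft_force: [-0.7, 0.1, 0.2]
grip_width: 0.728
```

>>> arm_command --targets "0 0 0.7 0 0 0; 0 0 0 0 0 0"

```text
clock: 37.58
position: [0.5319, -0.2726, 0.0164]
ee_rot: [0.707, 0.707, -0.0, 0.0]
ft_force: [-3.1, 0.5, 5.1]
grip_width: 0.734
```

>>> arm_command --targets "0 0 0 0 0 0; 0 0 0 0 0 0; 0 0 -22 0 0 0; 0 0 -40 0 0 0; 0 0 -40 0 0 0" --grip 76

```text
clock: 38.2
position: [0.532, -0.2723, 0.1206]
ee_rot: [0.707, 0.707, 0.0, 0.0]
ft_force: [1.0, -0.5, -0.5]
grip_width: 0.891
```

>>> arm_command --targets "43 -1 0 0 0 0; 43 -1 0 0 0 0; 43 -1 0 0 0 0; 42 -1 0 0 0 0; 42 0 0 0 0 0" --grip 80

```text
clock: 38.83
position: [0.5282, -0.0581, 0.1195]
ee_rot: [0.707, 0.707, 0.0, 0.001]
ft_force: [0.8, -0.5, -0.4]
grip_width: 0.934
```

>>> arm_command --targets "0 0 35 0 0 0; 0 0 40 0 0 0; 0 0 0 0 0 0; 0 0 0 0 0 0"

```text
clock: 39.33
position: [0.5291, -0.0594, 0.045]
ee_rot: [0.707, 0.707, 0.001, 0.001]
ft_force: [0.3, -0.6, 0.6]
grip_width: 0.94
```

```bash
python3 - <<'E'
from h import *
plan([.528,-.060,.011],90)
p=manip.camera('scene')
for a in tins(p): print(a[0],np.round(a[1],1),a[3].round(4))
save(p,'s18.png',(80,110,320,310),3)
E
```

```text
from [ 0.5291 -0.0594  0.045 ] yaw 89.9 F [ 0.3 -0.6  0.6] gw 0.94 t 39.33 n 1
-0.6 -1.2 34 0.002 0 -0.001
red [373.9 232.2] [0.5326 0.2318 0.021 ]
blue [365.4 273.6] [0.6343 0.2293 0.021 ]
black [237.8 200.9] [ 0.5276 -0.0729  0.021 ]
black [378.5 195.6] [0.433  0.2278 0.021 ]
black [154.3 186.2] [ 0.5365 -0.27    0.021 ]
pink [364.7 355.1] [0.7953 0.253  0.021 ]
pink [425.4 348.7] [0.7561 0.3567 0.021 ]
pink [378. 158.] [0.3209 0.2111 0.021 ]
```

View pics/s18.png

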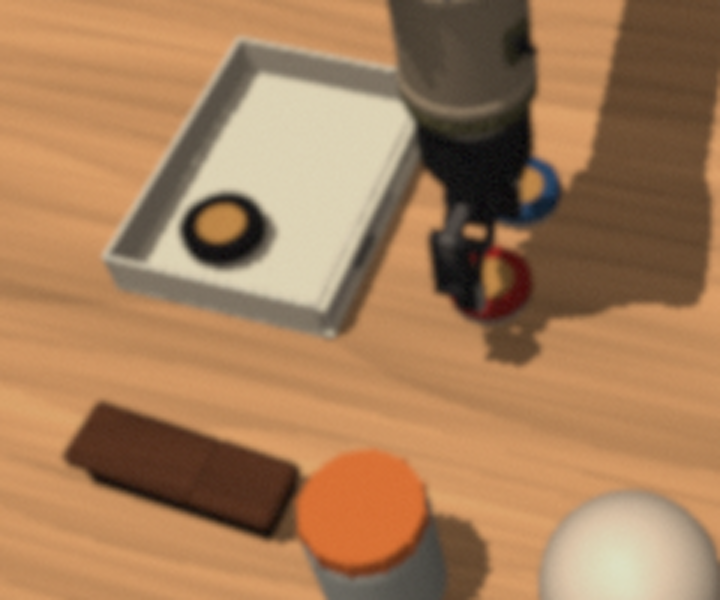

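Black tin stands in the tray (crop 225,230); the gripper straddles the red tin. Grasp red.

>>> arm_command --targets "0 0 17 0 0 0; 0 0 14 0 0 0; 0 0 2 0 0 0; 0 0 0 0 0 0"

```text
clock: 39.88
position: [0.5279, -0.0593, 0.0097]
ee_rot: [0.707, 0.707, -0.0, -0.0]
ft_force: [0.3, -1.1, 0.2]
grip_width: 0.936
```

>>> arm_command --targets "0 0 0 0 0 0; 0 0 0 0 0 0; 0 0 0 0 0 0" --grip 55

```text
clock: 40.25
position: [0.5284, -0.0595, 0.0106]
ee_rot: [0.707, 0.707, 0.0, 0.0]
ft_force: [-1.9, 0.5, 5.9]
grip_width: 0.733
```

>>> arm_command --targets "0 0 -40 0 0 0; 0 0 -40 0 0 0; 0 0 -35 0 0 0; 0 0 0 0 0 0"

```text
clock: 40.75
position: [0.5296, -0.0597, 0.1274]
ee_rot: [0.708, 0.707, 0.001, 0.002]
ft_force: [0.3, 0.1, -1.6]
grip_width: 0.735
```

```bash
python3 - <<'E'
from h import *
plan([.418,-.272,.13],90,42)
p=manip.camera('scene')
save(p,'s19.png',(150,110,350,310),3)
E
```

```text
from [ 0.5296 -0.0597  0.1274] yaw 89.9 F [ 0.3  0.1 -1.6] gw 0.735 t 40.75 n 6
-35.4 -18.5 -0.5 0.001 0 -0; -35.4 -18.6 -0.4 0.001 0 -0; -35.4 -18.5 -0.4 0.001 0 -0; -35.4 -18.6 -0.4 0.001 0 -0; -35.5 -18.5 -0.4 0.001 0 -0
-35.4 -18.6 -0.4 0.001 0 -0
```

View pics/s19.png

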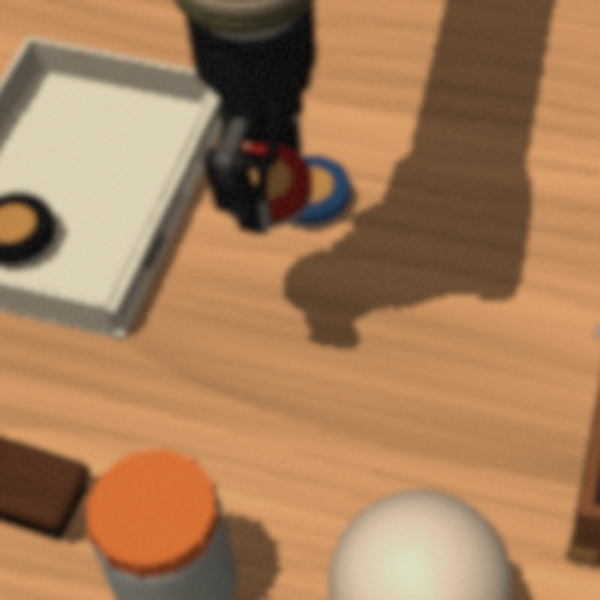

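>>> arm_command --targets "-36 -18 0 0 0 0; -36 -18 0 0 0 0; -35 -18 0 0 0 0; -35 -19 0 0 0 0; -35 -19 0 0 0 0"

```text
clock: 41.42
position: [0.4343, -0.2373, 0.1236]
ee_rot: [0.707, 0.707, -0.0, -0.001]
ft_force: [-0.0, -0.7, -2.0]
grip_width: 0.733
```

>>> arm_command --targets "-35 -18 0 0 0 0; 0 0 40 0 0 0; 0 0 40 0 0 0; 0 0 22 0 0 0; 0 0 0 0 0 0"

```text
clock: 42.05
position: [0.4161, -0.2701, 0.0205]
ee_rot: [0.707, 0.707, -0.0, -0.003]
ft_force: [0.2, 0.3, -0.7]
grip_width: 0.732
```

>>> arm_command --targets "0 0 3 0 0 0; 0 0 2 0 0 0; 0 0 0 0 0 0; 0 0 0 0 0 0"

```text
clock: 42.55
position: [0.418, -0.2716, 0.0183]
ee_rot: [0.707, 0.707, -0.0, 0.0]
ft_force: [0.8, 0.6, -0.5]
grip_width: 0.734
```

>>> arm_command --targets "0 0 2 0 0 0; 0 0 1.5 0 0 0; 0 0 0 0 0 0"

```text
clock: 42.92
position: [0.4178, -0.2715, 0.0146]
ee_rot: [0.707, 0.707, -0.0, 0.0]
ft_force: [-1.4, 0.7, 4.4]
grip_width: 0.733
```

>>> arm_command --targets "0 0 0.7 0 0 0; 0 0 0 0 0 0"

```text
clock: 43.18
position: [0.4179, -0.2716, 0.0144]
ee_rot: [0.707, 0.707, -0.0, 0.0]
ft_force: [-4.7, 3.1, 13.4]
grip_width: 0.732
```

>>> arm_command --targets "0 0 0 0 0 0; 0 0 0 0 0 0; 0 0 -22 0 0 0; 0 0 -40 0 0 0; 0 0 -42 0 0 0" --grip 76

```text
clock: 43.8
position: [0.4176, -0.2711, 0.1185]
ee_rot: [0.707, 0.707, 0.0, -0.0]
ft_force: [1.2, 0.2, -0.0]
grip_width: 0.89
```

>>> arm_command --targets "41 4 0 0 0 0; 41 4 0 0 0 0; 41 4 0 0 0 0; 42 4 0 0 0 0; 42 3 0 0 0 0" --grip 80

```text
clock: 44.42
position: [0.437, -0.0631, 0.1177]
ee_rot: [0.707, 0.707, 0.0, 0.0]
ft_force: [-0.1, 0.2, -0.2]
grip_width: 0.934
```

>>> arm_command --targets "0 0 35 0 0 0; 0 0 40 0 0 0; 0 0 0 0 0 0; 0 0 0 0 0 0"

```text
clock: 44.92
position: [0.4377, -0.0643, 0.0438]
ee_rot: [0.707, 0.707, 0.0, 0.0]
ft_force: [0.5, 0.1, 0.2]
grip_width: 0.933
```

```bash
python3 - <<'E'
from h import *
plan([.4365,-.0650,.011],90)
p=manip.camera('scene')
for a in tins(p): print(a[0],np.round(a[1],1),a[3].round(4))
save(p,'s20.png',(80,110,320,310),3)
E
```

```text
from [ 0.4377 -0.0643  0.0438] yaw 90.0 F [0.5 0.1 0.2] gw 0.933 t 44.92 n 1
-0.7 -1.2 32.8 0.001 -0 -0.001
red [374.  232.3] [0.5327 0.232  0.021 ]
red [173.4 150.4] [ 0.4227 -0.2712  0.021 ]
blue [365.4 273.7] [0.6343 0.2294 0.021 ]
black [378.5 195.6] [0.433  0.2278 0.021 ]
black [154.3 186.2] [ 0.5364 -0.2701  0.021 ]
black [246.8 167.5] [ 0.4293 -0.0827  0.021 ]
black [339.9  -7. ] [-0.3793 -0.0131  0.021 ]
pink [364.7 355.1] [0.7954 0.2531 0.021 ]
pink [425.4 348.6] [0.7558 0.3568 0.021 ]
pink [378.  157.8] [0.3204 0.2111 0.021 ]
```

View pics/s20.png

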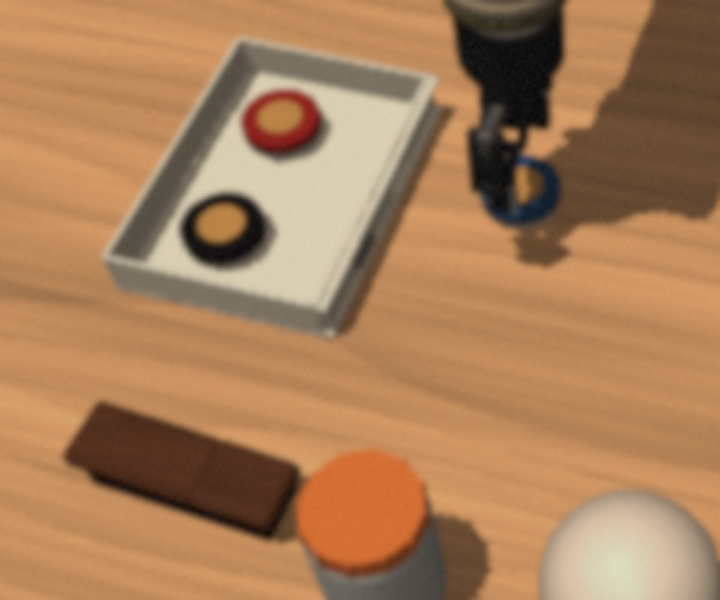

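>>> arm_command --targets "0 0 17 0 0 0; 0 0 13 0 0 0; 0 0 2 0 0 0; 0 0 0 0 0 0"

```text
clock: 45.48
position: [0.4373, -0.0644, 0.0111]
ee_rot: [0.707, 0.707, 0.0, 0.0]
ft_force: [-0.5, -0.1, -0.7]
grip_width: 0.936
```

>>> arm_command --targets "0 0 0 0 0 0; 0 0 0 0 0 0; 0 0 0 0 0 0" --grip 55

```text
clock: 45.85
position: [0.4374, -0.0645, 0.0115]
ee_rot: [0.707, 0.707, -0.0, 0.0]
ft_force: [-2.1, 0.4, 7.4]
grip_width: 0.737
```

>>> arm_command --targets "0 0 -40 0 0 0; 0 0 -40 0 0 0; 0 0 -35 0 0 0; 0 0 0 0 0 0"

```text
clock: 46.35
position: [0.4386, -0.0648, 0.1282]
ee_rot: [0.708, 0.707, 0.001, 0.002]
ft_force: [0.7, 0.6, -1.1]
grip_width: 0.731
```

```bash
python3 - <<'E'
from h import *
plan([.475,-.208,.125],90,42)
E
```

```text
from [ 0.4386 -0.0648  0.1282] yaw 89.9 F [ 0.7  0.6 -1.1] gw 0.731 t 46.35 n 4
-35.8 9.1 0.9 0.001 0.001 -0; -35.8 9.2 0.9 0.001 0.001 -0; -35.8 9.1 0.8 0.001 0.001 -0; -35.8 9.2 0.8 0.001 0.001 -0
```

>>> arm_command --targets "-36 9 0 0 0 0; -36 9 0 0 0 0; -36 9 0 0 0 0; -36 10 0 0 0 0; 0 0 40 0 0 0"

```text
clock: 46.98
position: [0.4754, -0.2121, 0.0861]
ee_rot: [0.709, 0.705, 0.0, 0.002]
ft_force: [0.1, 0.3, -1.1]
grip_width: 0.736
```

>>> arm_command --targets "0 0 40 0 0 0; 0 0 22 0 0 0; 0 0 3 0 0 0; 0 0 0 0 0 0; 0 0 0 0 0 0"

```text
clock: 47.6
position: [0.4745, -0.2088, 0.0217]
ee_rot: [0.707, 0.707, 0.0, 0.001]
ft_force: [0.2, 0.5, -0.9]
grip_width: 0.732
```

```bash
python3 - <<'E'
from h import *
plan([.475,-.208,.0155],90,42)
p=manip.camera('scene')
save(p,'s21.png',(80,110,320,310),3)
E
```

```text
from [ 0.4745 -0.2088  0.0217] yaw 89.9 F [ 0.2  0.5 -0.9] gw 0.732 t 47.6 n 1
0.8 0.5 6.2 0.001 0.001 -0.001
```

View pics/s21.png

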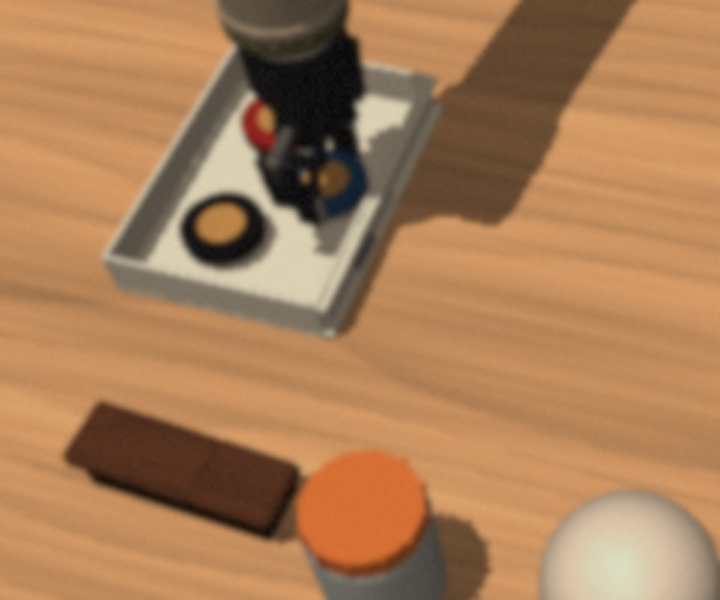

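>>> arm_command --targets "0 0 3 0 0 0; 0 0 2 0 0 0; 0 0 1 0 0 0; 0 0 0 0 0 0"

```text
clock: 48.15
position: [0.474, -0.2086, 0.0155]
ee_rot: [0.707, 0.707, -0.0, 0.0]
ft_force: [-4.9, 1.1, 11.8]
grip_width: 0.733
```

>>> arm_command --targets "0 0 0.7 0 0 0; 0 0 0 0 0 0"

```text
clock: 48.4
position: [0.474, -0.2087, 0.0153]
ee_rot: [0.707, 0.707, -0.001, 0.0]
ft_force: [-7.2, 1.8, 19.8]
grip_width: 0.726
```

>>> arm_command --targets "0 0 -1 0 0 0; 0 0 0 0 0 0; 0 0 -22 0 0 0; 0 0 -40 0 0 0; 0 0 -42 0 0 0" --grip 76

```text
clock: 49.02
position: [0.4735, -0.2082, 0.1197]
ee_rot: [0.707, 0.707, 0.0, -0.001]
ft_force: [0.9, -0.3, -0.1]
grip_width: 0.888
```

>>> arm_command --targets "0 0 -40 0 0 0; 40 -20 -40 0 0 0; 40 -20 -40 0 0 0; 40 0 -20 0 0 0; 40 0 0 0 0 0" --grip 0

```text
clock: 49.65
position: [0.4345, -0.0473, 0.2604]
ee_rot: [0.708, 0.707, 0.0, 0.002]
ft_force: [-0.0, 0.7, -0.2]
grip_width: 0.002
```

```bash
python3 - <<'E'
from h import *
plan([.475,-.208,.0155],90,42)
p=manip.camera('scene'); t=manip.camera('top')
for a in tins(p): print(a[0],np.round(a[1],1),np.round(a[2],1),a[3].round(4))
save(p,'s22.png',(80,60,520,390),1.8); save(t,'t22.png')
E
```

```text
from [ 0.4345 -0.0473  0.2604] yaw 89.9 F [-0.   0.7 -0.2] gw 0.002 t 49.65 n 8
-20 5 30.7 0 0 -0; -20 5 30.7 0 0 -0; -20 5 30.6 0 0 -0; -20 5 30.7 0 0 -0; -20 5 30.7 0 0 -0
-20 5 30.7 0 0 -0; -20 5.1 30.6 0 0 -0; -20 5 30.7 0 0 -0
red [374.1 232.3] [24.5 30.8] [0.5326 0.2321 0.021 ]
red [173.5 150.4] [17.4 23.3] [ 0.4227 -0.2708  0.021 ]
blue [365.4 273.7] [23.4 30. ] [0.6343 0.2294 0.021 ]
blue [189.  172.4] [19.2 24. ] [ 0.4779 -0.2087  0.021 ]
black [378.5 195.6] [23.2 28.4] [0.433  0.2277 0.021 ]
black [154.3 186.2] [20.7 26. ] [ 0.5365 -0.27    0.021 ]
black [333.2  -1.3] [30.5 37.9] [-0.3391 -0.0278  0.021 ]
pink [364.7 355. ] [33.1 35.6] [0.7953 0.253  0.021 ]
pink [425.5 348.6] [31.5 36.4] [0.7558 0.3569 0.021 ]
pink [378.  157.8] [17.9 25.3] [0.3205 0.211  0.021 ]
```

View pics/s22.png

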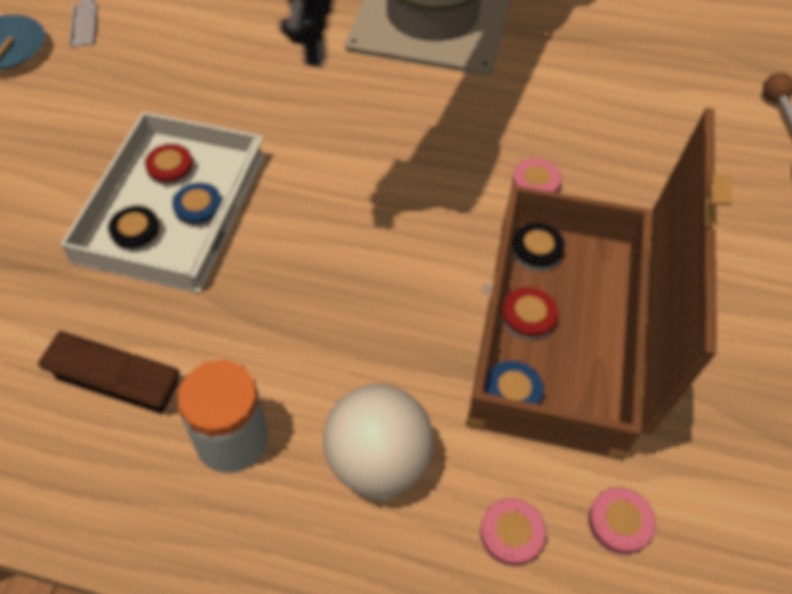

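View pics/t22.png

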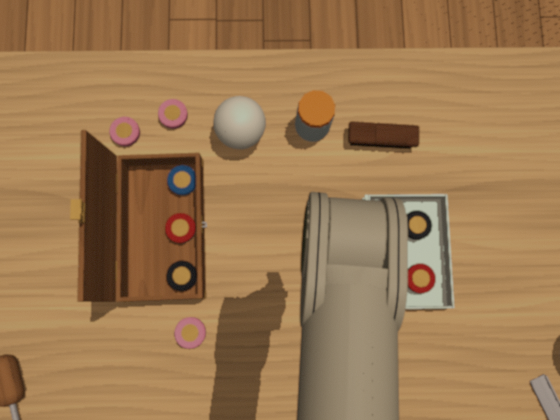

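>>> arm_command --targets "30 1 -30 0 0 0; 40 1 -40 0 0 0; 45 1 -20 0 0 0; 45 1 0 0 0 0; 45 1 0 0 0 0"

```text
clock: 50.38
position: [0.4393, 0.1573, 0.3491]
ee_rot: [0.708, 0.706, -0.0, 0.001]
ft_force: [1.1, -0.3, -1.9]
grip_width: -0.003
```

>>> arm_command --targets "45 0 0 0 0 0; 45 0 0 0 0 0; 45 0 0 0 0 0; 45 0 0 0 0 0; 45 0 0 0 0 0"

```text
clock: 51.0
position: [0.4402, 0.3792, 0.3482]
ee_rot: [0.708, 0.706, -0.001, -0.0]
ft_force: [1.1, 0.0, 1.8]
grip_width: 0.002
```

```bash
python3 - <<'E'
from h import *
plan([.44,.418,.34],90,42)
p=manip.camera('scene')
save(p,'s23.png',(240,0,560,300),2.2)
E
```

```text
from [0.4402 0.3792 0.3482] yaw 89.9 F [1.1 0.  1.8] gw 0.002 t 51.0 n 1
38.8 -0.3 8.2 -0.001 0.001 -0.002
```

View pics/s23.png

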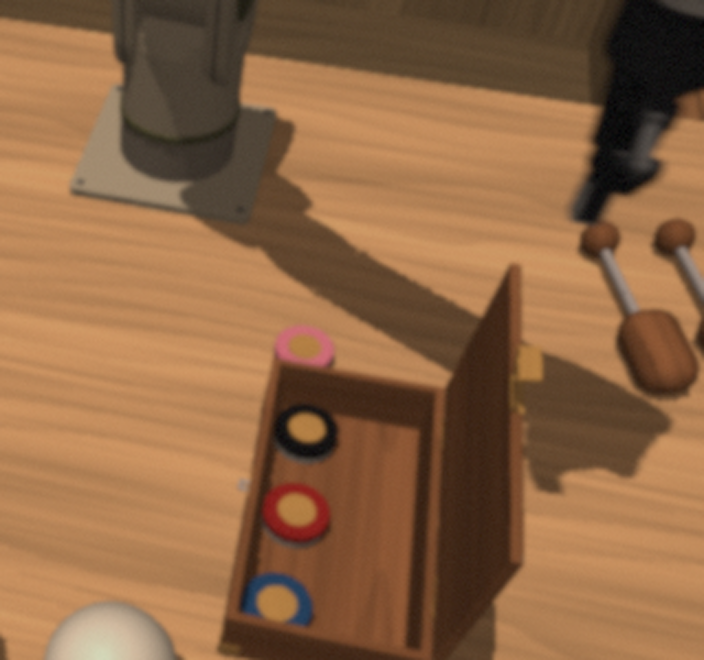

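>>> arm_command --targets "38 0 0 0 0 0; 0 0 42 0 0 0; 0 0 42 0 0 0; 0 0 40 0 0 0; 0 0 0 0 0 0"

```text
clock: 51.68
position: [0.4394, 0.4144, 0.2223]
ee_rot: [0.708, 0.707, -0.003, 0.0]
ft_force: [0.4, -0.6, 0.6]
grip_width: -0.002
```

```bash
python3 - <<'E'
from h import *
plan([.44,.42,.221],90,42)
p=manip.camera('scene')
save(p,'s24.png',(340,50,560,290),2.5)
r=.145
for th in np.arange(1.6,-.01,-.15):
    print(round(th,2), np.round([.352-r*np.cos(th)+.01*np.sin(th)+.011, .07+r*np.sin(th)+.01*np.cos(th)+.008],4))
E
```

```text
from [0.4394 0.4144 0.2223] yaw 89.9 F [ 0.4 -0.6  0.6] gw -0.002 t 51.67 n 1
5.6 0.6 1.3 -0.003 0.004 -0.001
1.6 [0.3772 0.2226]
1.45 [0.3555 0.2231]
1.3 [0.3338 0.2204]
1.15 [0.3129 0.2144]
1.0 [0.2931 0.2054]
0.85 [0.2748 0.1935]
0.7 [0.2585 0.1791]
0.55 [0.2446 0.1623]
0.4 [0.2333 0.1437]
0.25 [0.225  0.1236]
0.1 [0.2197 0.1024]
```

View pics/s24.png

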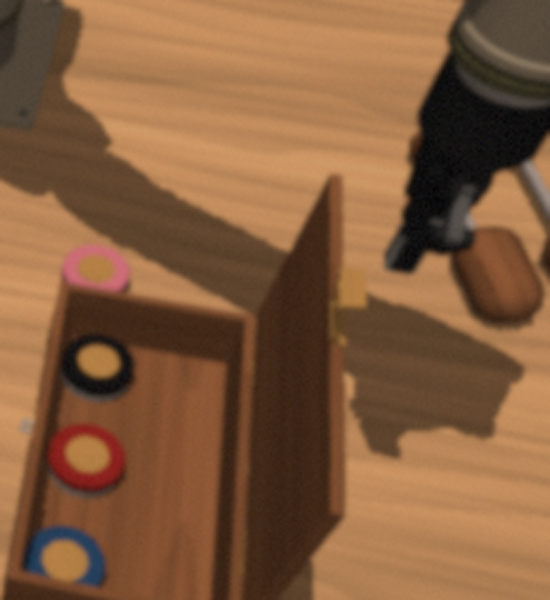

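>>> arm_command --targets "-20 0 0 0 0 0; -20 0 0 0 0 0; -15 0 0 0 0 0; -15 0 1 0 0 0; 0 0 0 0 0 0"

```text
clock: 52.35
position: [0.4406, 0.3461, 0.2263]
ee_rot: [0.708, 0.706, 0.001, 0.001]
ft_force: [-0.3, -0.6, -0.1]
grip_width: -0.001
```

```bash
python3 - <<'E'
from h import *
plan([.44,.3338,.2204],90,42)
p=manip.camera('scene')
save(p,'s25.png',(340,50,560,290),2.5)
E
```

```text
from [0.4406 0.3461 0.2263] yaw 89.9 F [-0.3 -0.6 -0.1] gw -0.001 t 52.35 n 1
-12.3 -0.5 5.8 0.003 -0.001 -0.003
```

View pics/s25.png

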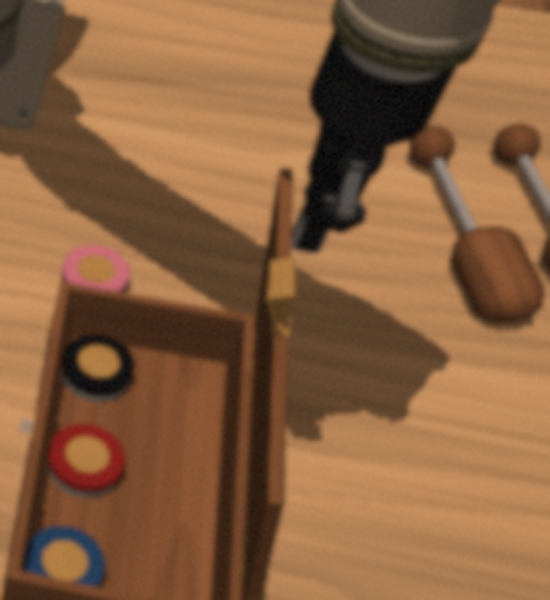

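>>> arm_command --targets "-12 0 4 0 0 0; -21 0 6 0 0 0; -20 0 9 0 0 0; -18 0 12 0 0 0; 0 0 0 0 0 0"

```text
clock: 53.02
position: [0.4395, 0.2736, 0.1926]
ee_rot: [0.708, 0.706, -0.001, 0.0]
ft_force: [0.5, 0.1, 0.4]
grip_width: 0.003
```

```bash
python3 - <<'E'
from h import *
plan([.44,.2748,.1935],90,42)
p=manip.camera('scene')
save(p,'s26.png',(320,50,540,290),2.5)
E
```

```text
from [0.4395 0.2736 0.1926] yaw 89.8 F [0.5 0.1 0.4] gw 0.003 t 53.02 n 1
1.2 0.5 -0.9 -0.001 0.002 -0.003
```

View pics/s26.png

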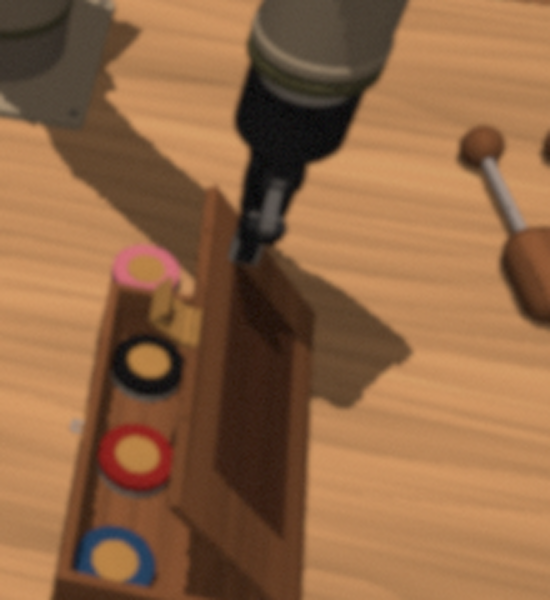

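>>> arm_command --targets "-15 0 14 0 0 0; -14 0 17 0 0 0; -11 0 19 0 0 0; -8 0 20 0 0 0; 0 0 0 0 0 0"

```text
clock: 53.7
position: [0.4385, 0.2262, 0.1215]
ee_rot: [0.708, 0.707, -0.001, -0.001]
ft_force: [0.4, 0.5, 0.2]
grip_width: 0.0
```

>>> arm_command --targets "-4 0 12 0 0 0; -1 0 10 0 0 0; 0 0 5 0 0 0; 0 0 5 0 0 0; 0 0 0 0 0 0"

```text
clock: 54.32
position: [0.4392, 0.2224, 0.091]
ee_rot: [0.707, 0.707, 0.0, -0.0]
ft_force: [0.2, -0.3, 0.2]
grip_width: -0.003
```

```bash
python3 - <<'E'
from h import *
plan([.44,.22,.088],90,42)
p=manip.camera('scene')
save(p,'s27.png',(300,70,520,310),2.5)
E
```

```text
from [0.4392 0.2224 0.091 ] yaw 90.0 F [ 0.2 -0.3  0.2] gw -0.003 t 54.33 n 1
-2.4 0.8 3 -0 -0 -0.001
```

View pics/s27.png

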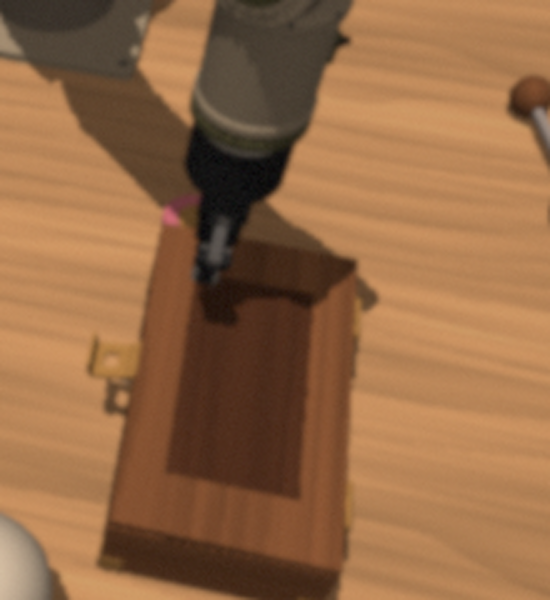

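>>> arm_command --targets "-2 0 2 0 0 0; 0 0 1 0 0 0; 0 0 0 0 0 0"

```text
clock: 54.75
position: [0.4394, 0.2203, 0.0883]
ee_rot: [0.707, 0.707, 0.0, 0.0]
ft_force: [0.8, 0.7, -0.7]
grip_width: -0.001
```

>>> arm_command --targets "0 0 1 0 0 0; 0 0 0 0 0 0"

```text
clock: 55.0
position: [0.4395, 0.2203, 0.088]
ee_rot: [0.707, 0.707, -0.0, 0.0]
ft_force: [-4.1, -4.2, 12.9]
grip_width: -0.002
```

>>> arm_command --targets "0 0 -40 0 0 0; -35 46 0 0 0 0; -35 47 0 0 0 0; 0 0 22 0 0 0; 0 0 0 0 0 0"

```text
clock: 55.62
position: [0.5309, 0.1504, 0.1037]
ee_rot: [0.707, 0.707, -0.001, -0.001]
ft_force: [0.4, -0.2, 0.4]
grip_width: -0.001
```

```bash
python3 - <<'E'
from h import *
plan([.533,.15,.1],90,42)
p=manip.camera('scene')
save(p,'s28.png',(280,130,460,310),3.3)
print(proj(p,pose()[0]-[0,0,.008]))
p=manip.camera('top')
save(p,'t28.png',(80,130,260,310),3.3)
E
```

```text
from [0.5309 0.1504 0.1037] yaw 90.0 F [ 0.4 -0.2  0.4] gw -0.001 t 55.62 n 1
-0.4 2.1 3.7 -0.003 -0 -0
[340.18028998 202.65416053]
```

View pics/s28.png

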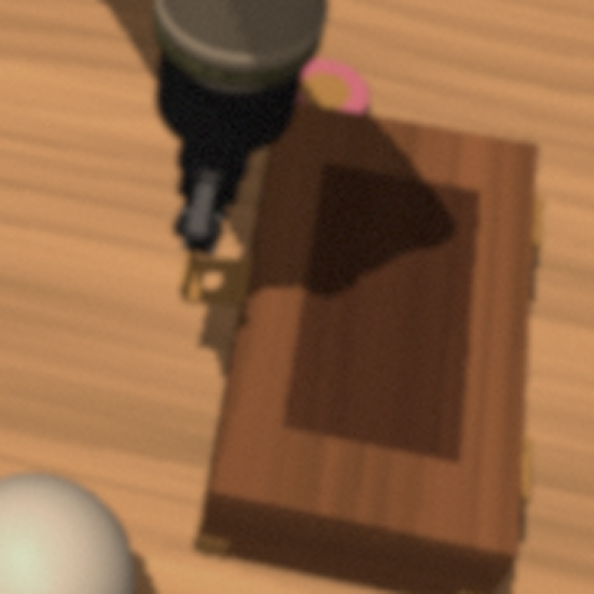

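View pics/t28.png

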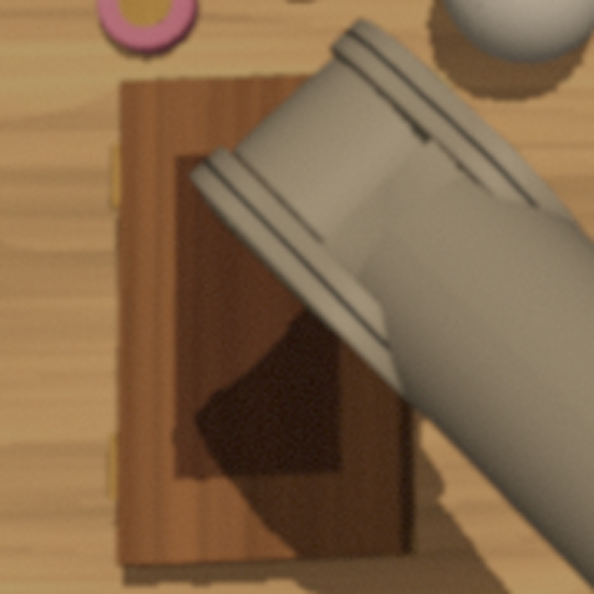

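```bash
python3 - <<'E'
from h import *
p=manip.camera('scene')
for q in ([.531,.148,.087],[.531,.148,.072],[.514,.148,.072],[.548,.148,.072],[.514,.182,.072],[.548,.182,.072]): print(q,((proj(p,q)-[280,130])*3.3).round(0))
for uv in ((192,255),(192,298),(245,262),(240,305),(213,280)): print(uv, ray(p,uv[0]/3.3+280,uv[1]/3.3+130,.072).round(4))
save(p,'s29.png',(325,180,375,230),14)
E
```

```text
[0.531, 0.148, 0.087] [192. 248.]
[0.531, 0.148, 0.072] [190. 262.]
[0.514, 0.148, 0.072] [195. 241.]
[0.548, 0.148, 0.072] [184. 284.]
[0.514, 0.182, 0.072] [248. 252.]
[0.548, 0.182, 0.072] [239. 296.]
(192, 255) [0.5251 0.1485 0.072 ]
(192, 298) [0.5571 0.1545 0.072 ]
(245, 262) [0.522  0.1814 0.072 ]
(240, 305) [0.5547 0.1838 0.072 ]
(213, 280) [0.5405 0.1646 0.072 ]
```

View pics/s29.png

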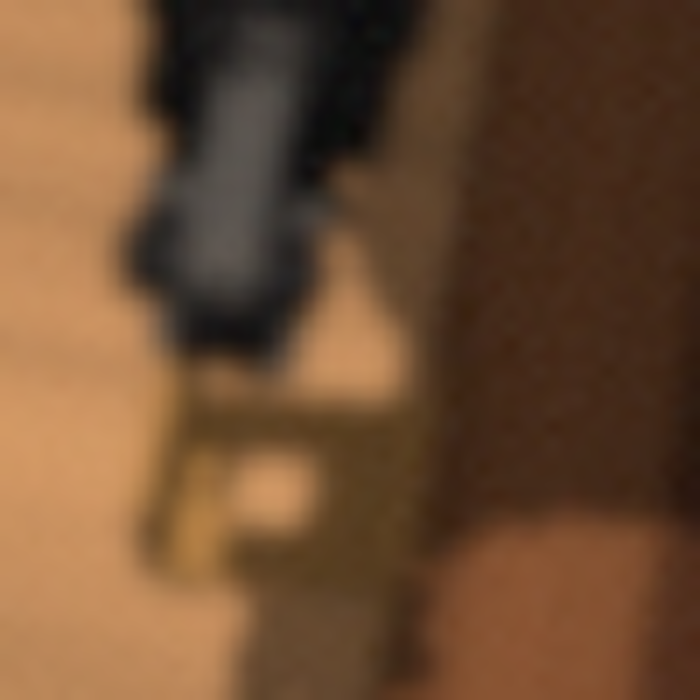

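>>> arm_command --targets "0 5 6 0 0 0; 0 0 8 0 0 0; 0 0 8 0 0 0; 0 0 0 0 0 0"

```text
clock: 56.28
position: [0.5368, 0.1501, 0.0825]
ee_rot: [0.707, 0.707, -0.0, -0.0]
ft_force: [-0.2, 0.2, -0.2]
grip_width: -0.001
```

```bash
python3 - <<'E'
from h import *
plan([.536,.15,.053],90,42)
p=manip.camera('scene')
save(p,'s30.png',(315,170,385,240),10)
E
```

```text
from [0.5368 0.1501 0.0825] yaw 90.0 F [-0.2  0.2 -0.2] gw -0.001 t 56.27 n 1
-0.1 -0.8 29.5 -0.001 0 -0.001
```

View pics/s30.png

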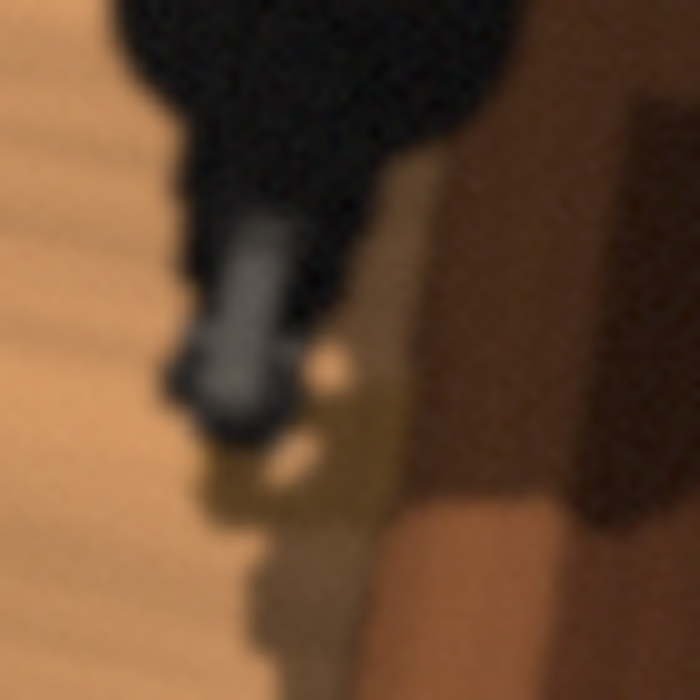

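>>> arm_command --targets "0 0 10 0 0 0; 0 0 10 0 0 0; 0 0 8 0 0 0; 0 0 0 0 0 0"

```text
clock: 56.82
position: [0.537, 0.1503, 0.0546]
ee_rot: [0.707, 0.707, -0.0, -0.0]
ft_force: [-0.7, -0.0, 0.3]
grip_width: 0.0
```

```bash
python3 - <<'E'
from h import *
plan([.536,.15,.053],90,42)
p=manip.camera('scene')
save(p,'s31.png',(315,170,385,240),10)
E
```

```text
from [0.537  0.1503 0.0546] yaw 90.0 F [-0.7 -0.   0.3] gw 0.0 t 56.83 n 1
-0.3 -1 1.6 -0.001 0 -0
```

View pics/s31.png

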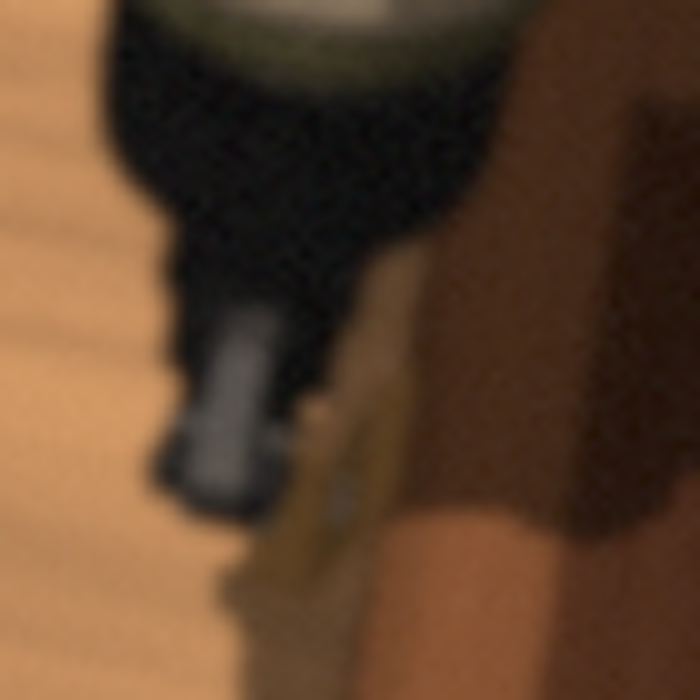

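>>> arm_command --targets "-16 0 0 0 0 0; 0 0 10 0 0 0; 0 0 7 0 0 0; 0 0 0 0 0 0"

```text
clock: 57.38
position: [0.5368, 0.1343, 0.0375]
ee_rot: [0.707, 0.707, -0.0, -0.0]
ft_force: [-0.3, 0.0, -0.3]
grip_width: 0.0
```

>>> arm_command --targets "10 0 0 0 0 0; 6 0 0 0 0 0; 3 0 0 0 0 0; 0 0 0 0 0 0"

```text
clock: 57.88
position: [0.5373, 0.1534, 0.0383]
ee_rot: [0.707, 0.707, -0.0, 0.0]
ft_force: [-0.7, -1.6, 0.6]
grip_width: -0.001
```

>>> arm_command --targets "2 0 0 0 0 0; 0 0 0 0 0 0"

```text
clock: 58.12
position: [0.5374, 0.1537, 0.0382]
ee_rot: [0.708, 0.706, -0.001, 0.001]
ft_force: [-2.4, -7.4, 2.4]
grip_width: -0.003
```

>>> arm_command --targets "2 0 0 0 0 0; 0 0 0 0 0 0"

```text
clock: 58.38
position: [0.5374, 0.154, 0.038]
ee_rot: [0.708, 0.706, -0.002, 0.001]
ft_force: [-3.5, -12.6, 6.0]
grip_width: -0.003
```

>>> arm_command --targets "-4 0 0 0 0 0; -20 0 0 0 0 0; -40 0 -10 0 0 0; -40 -20 -45 0 0 0; -20 -30 -45 0 0 0"

```text
clock: 59.0
position: [0.4876, 0.0324, 0.1385]
ee_rot: [0.708, 0.706, 0.001, -0.001]
ft_force: [0.4, -0.4, 1.7]
grip_width: 0.0
```

>>> arm_command --targets "-40 -20 -45 0 0 0; -40 0 -20 0 0 0; 0 0 0 0 0 0"

```text
clock: 59.38
position: [0.4729, -0.0422, 0.1958]
ee_rot: [0.71, 0.704, 0.001, 0.002]
ft_force: [0.6, 0.8, 0.1]
grip_width: -0.001
```

```bash
python3 - <<'E'
from h import *
plan([.536,.15,.053],90,62)
p=manip.camera('scene')
save(p,'s32.png',(315,170,385,240),10)
save(p,'s32f.png')
for a in tins(p): print(a[0],np.round(a[1],1),a[3].round(4))
for n in ('hasp','lid'):
    for d in manip.search_frame(p,n)[:3]: print(n,d['p'],world(p,d['xyz']).round(3))
p=manip.camera('top'); save(p,'t32.png')
E
```

```text
from [ 0.4729 -0.0422  0.1958] yaw 89.6 F [0.6 0.8 0.1] gw -0.001 t 59.38 n 4
48.2 15.3 35.7 0.001 0 -0.002; 48.1 15.3 35.7 0.001 0 -0.002; 48.2 15.6 35.7 0.001 0 -0.002; 48 15.6 35.7 0.001 0 -0.002
red [173.4 150.5] [ 0.4229 -0.271   0.021 ]
blue [188.7 172.3] [ 0.4779 -0.2094  0.021 ]
black [154.3 186.2] [ 0.5364 -0.2699  0.021 ]
black [328.9  -5. ] [-0.3573 -0.0461  0.021 ]
pink [364.6 354.9] [0.7952 0.2528 0.021 ]
pink [425.5 348.6] [0.7558 0.3569 0.021 ]
hasp 0.6 [0.547 0.173 0.033]
lid 0.83 [0.555 0.27  0.075]
```

View pics/s32.png

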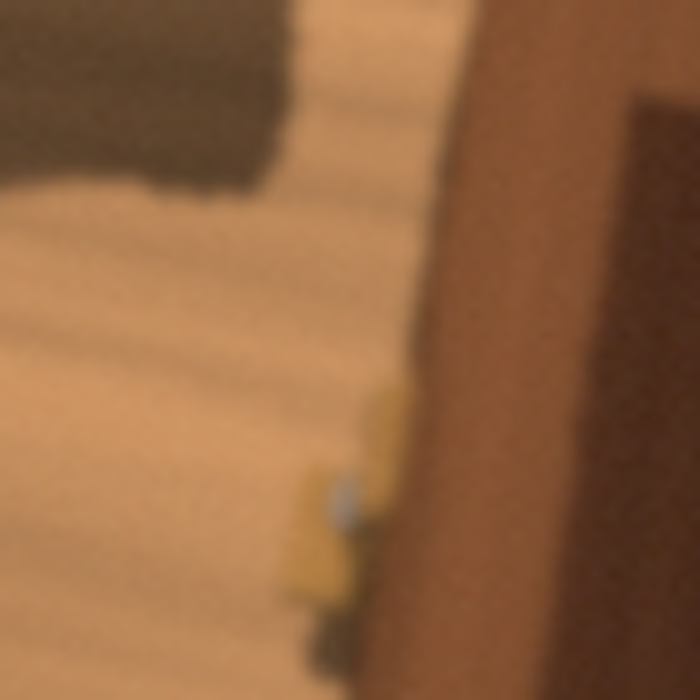

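View pics/s32f.png

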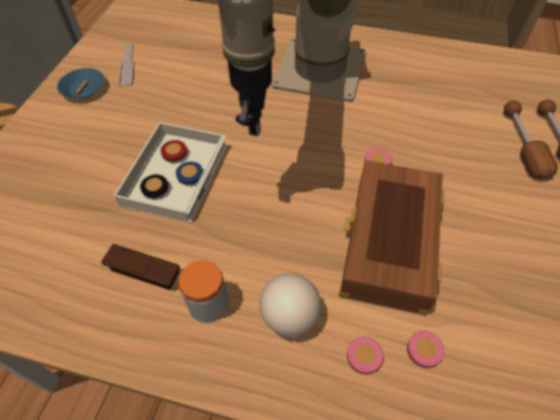

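View pics/t32.png

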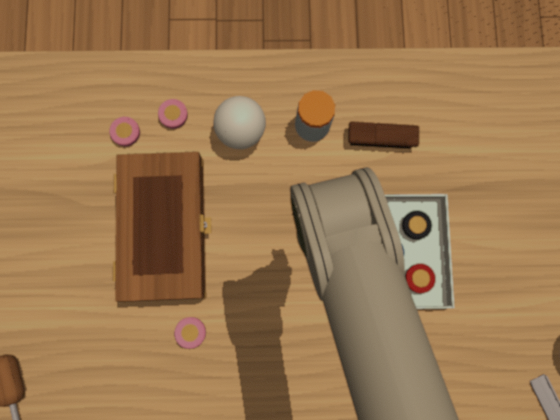

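```bash
python3 - <<'E'
from h import *
p=manip.camera('top'); save(p,'t33.png',(185,200,225,250),14)
print('lid front edge',ray(p,203,240,.08).round(4),'lip',ray(p,210,224,.038).round(4))
E
```

```text
lid front edge [0.4978 0.1755 0.08  ] lip [0.5362 0.1661 0.038 ]
```

View pics/t33.png

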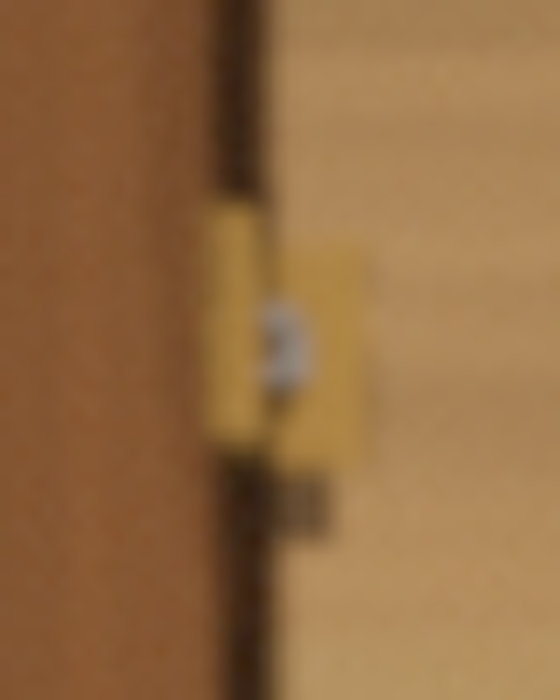

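```bash
python3 - <<'E'
from h import *
p=manip.camera('top')
print(ray(p,200.4,225,.08).round(4),ray(p,211.4,224,.038).round(4))
print(manip.hand_in())
E
```

```text
[0.5283 0.1809 0.08  ] [0.5361 0.1631 0.038 ]
the job is handed in; nothing more can be done
None
```

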